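# Raise the splash window of a glass-cutting hood to its height clip and set the brake

### The arm

A 7-joint arm with a two-finger parallel gripper is mounted at the origin on the work surface. World frame = base frame: x ahead of the robot, y to its left, z up, the work surface at z = 0. Lengths are in m, angles in rad, forces in N, time in s.
With the tool pointing down it reaches from about 0.4 to 0.875 m from the base axis. Payload 19.3 kg.
Tool frame: the origin (TCP) lies midway between the tips of the shut fingers; the grasp point (between the pads) lies 19 mm behind it; z points along the fingers, y is the direction in which the jaws open and shut (so a half turn about z gives the same grasp; the last joint's range is limited). The gripper opens to 85 mm and grips with 20 to 120 N. Pads are 22 mm wide; open, the fingers measure 114 mm over their backs; the gripper's body (76 mm by 85 mm) begins 54 mm behind the grasp point. The pads swing forward as they close: fully open they stand 13 mm farther back than shut.
Start: joints at [1.076, 0.521, -0.036, 1.599, 0.021, 1.021, -0.113], TCP at [0.258, -0.569, 0.204] pointing down, gripper open.
Joint ranges: [-2.91, 2.91], [-0.3, 2.13], [-1.5, 1.42], [0.17, 2.43], [-1.26, 4.41], [0.16, 1.93], [-2.52, 2.52]. Speed limits (rad/s): [1.89, 1.89, 2.39, 2.39, 3.01, 3.01, 3.01].

### API

Orientations are given as a rotation vector (axis times angle).
In Python, from bench import robot, imaging, trace, spot_point gives the robot as it stands.
- The arm moves only by the tool servo_tool, never from a script. Its argument "motion" is a list that holds one entry, the list of rows, each a list of 7 numbers: the closure, from -1 (fully open) to 1 (shut), so that 0 is half open, then the shift along the tool's x, y, z normalised to -1 to 1, where 1 is 0.08 m, then the turn, a rotation vector about the tool's x, y, z normalised to -1 to 1, where 1 is 90 degrees. A call has exactly 8 rows; each row is the pose to reach, as a shift and turn from the pose measured when the call began, along the tool's axes at that moment; what a row does not reach only later rows make up. A row lasts 1/12 s, in which the tool goes at most 41.7 mm and 7.16 degrees, less where a joint would pass 70% of its speed; a pose out of reach is approached as far as the arm can. A call with a number of a shift or a turn outside -1 to 1 is refused whole. A call with a gripper value outside its range is refused whole. The fingers move at their own pace and stop on an object; "squeeze" is the grip in N (left out, the last holds). Time passes only in rows, so rows that repeat a pose let the fingers close, or fill a call up. It gives the time, the measured TCP pose, the force and the opening at its end, in the units of the state.
- robot.state(): the state, without advancing time (a new reading comes with each control period).
- imaging.grab_frame(name): name is "side" or "top"; returns the picture (384x512x3 uint8, blue, green, red); there is no depth.
- imaging.camera_params(name): a dict with "fx", "fy", "cx", "cy" (pixels), "world_to_cam" (4x4, takes a point from world to camera coordinates). Camera axes: x right, y down, z forward; pixel columns grow to the right and rows downward; lengths in m; the calibration is good to about 2 mm. A picture is of the moment at which its call begins. camera_params takes no time and is no camera call.
- robot.hand_in(): hands the job in, once; it reports no verdict.
Trained networks look in the newest picture that a camera, given by its name, has taken for a name from the list of things; names that differ only in an ending like _2 or _b are one class to them, and where a whole thing is asked for, a point or a joint stands for the part that bears it (a point fixed in the world has none). Each returns a list of dicts, best first, with "conf" (0 to 1); they miss things now and then, are a little off and sometimes report something else, mostly with a low value. They report only what shows in the picture. A call takes as long as a camera call.
- trace(camera, query): "pixels" (384x512 bool, what is visible of it) and "point" ([column, row] in pixels, amid what is visible of it).
- spot_point(camera, query): "point" ([column, row] in pixels: a listed point, or the origin of a listed thing).
The state is a dict: "clock": time; "joint_pos": joint angles; "joint_velocities": joint speeds; "joint_efforts": joint torques, N m; "tool_pos": TCP position; "tcp_rot": TCP orientation; "wrist_force": force on the tool from outside, world axes, zero at the start; "moment": the same for the moment, N m; "opening": finger opening in m.
Only numpy, scipy, OpenCV 4.12 (cv2) and the standard library are available. Lean on these libraries where they do the work, as an engineer would, in place of code of your own. Each camera call takes 0.05 s, during which the arm holds its last target. There are 200 camera calls.

### The job

Push the clear window of the glass-cutting hood up with your fingers from beneath its lip until the lip is level with the tongue of the steel height clip on the left post, and leave it there. Then push the brake lever at the right side of the hood all the way over towards the back. Do not grip the lip or pick anything up, and leave the clip and the other things on the bench where they are.

Things in the scene. Friction and masses are not known exactly. Their poses are not given: they have to be found in the camera images.
- hood: Splash hood of a glass-cutting wheel, fixed: grey basin 300 deep (x) x 400 wide (y) x 70 high; two aluminium posts rise from its front edge, leaning back 35 degrees from vertical (away from the robot), to 370 high, the clear window between them. Origin: centre of its underside; x axis from its front (robot side) to its back, y to the left post, z up. May be yawed.
- sash (a joint): Travel of the clear window up its sloping guides, in m: 0 fully down, 0.20 fully up. It slides up and away from the robot, 35 degrees from vertical towards the hood's +x. Counterweighted: 2 to 5 N along the slope moves it up, and it stays where it is left. Window 316 wide, 140 tall, 9 thick. When sash equals clip, lip and tongue are level.
- lip_under (a point): Centre of the lower face of the window's lip, a flat shelf 300 wide, 10 thick, standing out 43 at right angles from the pane (towards the robot, rising 35 degrees from level). Point: half-way along, 20 from the free edge. z axis: up the slope (sliding direction); x: from the free edge into the pane; y: along the lip to the left. Below the lip the pane goes on for 35; the space in front is free.
- sash_lip: Lower half of the lip: black rubber plate 40 x 300 x 5, the face to push against from beneath. Origin at the centre of its upper face; axes as lip_under.
- sash_cap: Upper half of the lip: dark steel plate 40 x 300 x 5 on top of the rubber. Origin at the centre of its lower face (mid-thickness of the lip); axes as lip_under.
- lip_end (a point): Left end of the lip at mid-thickness. Moves with the window; axes as lip_under.
- clip (a joint): Setting of the steel height clip that is clamped on the left post, in m along the slope; its scale is that of sash. It is clamped and is not to be moved (about 60 N would shift it).
- clip_tongue (a point): Point of the clip's tongue, a flat steel plate 6 thick that reaches from the left post towards the window and ends 7 from the lip's left end when they are level; mid-thickness. Axes as lip_under: the window is at its marked height when lip_end has the same place as this point along the z axis.
- brake (a joint): Angle of the brake lever at the right side of the hood, in rad: near 0 released, leaning towards the hood's front (robot side); 1.0 on, leaning to the hood's back. It turns about the hood's y axis, takes about 1 N at the tip and stays where it is left.
- brake_tip (a point): Centre of the black ball, 26 across, at the end of the lever, a steel rod 10 thick; 90 from the pivot, which stands 52 above the bench on a block 70 x 50, 100 to the right of the right post.
- tumbler_tall: Blue glass tumbler, upright, 105 tall, 72 across the rim, standing in front of the hood's left part. Loose; to be left alone. Origin at its underside.
- tumbler_short: Red glass tumbler, upright, 80 tall, 74 across the rim, standing in front of the hood's right part. Loose; to be left alone. Origin at its underside.
- jar: Glass jar with a steel lid, 85 tall, 64 across, standing left of the hood. Loose; to be left alone. Origin at its underside.
- spare_wheel: Grey grinding wheel lying flat, 100 across, 14 thick, in front of the hood. Loose; to be left alone. Origin at its underside.
- brush: Brush lying on the bench between the robot and the hood, to the right. Loose; to be left alone. Origin at its underside.
- rest_block: Small wooden block 100 x 45 x 30 lying on the bench between the robot and the hood, to the left. Loose; to be left alone. Origin at its underside.

How it is judged:
On the way, in this order (a step that is already met when the one before it is completed fails the run):
1. the fingers press against the underside of the lip while the window is still low (contact force between the fingers and sash_lip above 0.5 N and z of lip_end in the frame of clip_tongue below -0.02 m).
2. the window stands still with its lip level with the clip's tongue within 8 mm, the brake still released (z of lip_end in the frame of clip_tongue between -0.008 and 0.008 m and velocity of joint sash between -0.005 and 0.005 m/s and value of joint brake below 0.4 rad), for 0.2 s.
3. the brake lever is pushed over (value of joint brake above 0.8 rad), for 0.2 s.
At the end, for the whole second after the job is handed in: The lip is level with the clip's tongue within 8 mm along the slope, the window is at rest (below 5 mm/s), and the brake lever is over (beyond 0.8 of its 1.0 rad) (z of lip_end in the frame of clip_tongue between -0.008 and 0.008 m and velocity of joint sash between -0.005 and 0.005 m/s and value of joint brake above 0.8 rad); the robot touches nothing.
It fails at once if the lip is pinched: the fingers press on its upper and its lower face at once (contact force between the fingers and sash_lip above 1 N and contact force between the fingers and sash_cap above 1 N).
It fails at once if the height clip is shifted by more than 4 mm (distance of clip_tongue from where it was at the start of the episode above 0.004 m).
It fails at once if a loose thing on the bench is moved by more than 30 mm (distance of any of tumbler_tall, tumbler_short, jar, spare_wheel, brush, rest_block from where it was at the start of the episode above 0.03 m).
It fails at once if a loose thing is lifted off the bench (height (world z) of any of tumbler_tall, tumbler_short, jar, spare_wheel, brush, rest_block above 0.02 m).
It also fails if it takes over 51 s, if anything falls off the work surface, if the arm or the gripper's body presses on something with over 40 N, if the wrist force passes 120 N, or if a joint passes its speed limit or range.

## Working session

There is one attempt and no reset: what is moved stays moved. The work goes in short steps, Python scripts to look and compute and a tool call to move; the robot and the scene stay as the last step left them, time stands still between calls to the robot, and variables do not carry over. Pictures are saved under pics/ and viewed, about 8 in all and at most 12, crops included, and the job is handed in when it is done.

Besides the shell and the picture viewer there is one more tool, called after "Call:" by a JSON object that holds its "fn" and its "kwargs". servo_tool: Moves the arm, as the interface text tells. Scaled input: -1 to 1 covers 0.08 m each way for a shift and 90 degrees each way for a turn. Its arguments: {"type":"object","properties":{"motion":{"type":"array"},"squeeze":{"type":"number"}},"required":["motion"]}

```bash
mkdir -p pics; ls; cat > h.py <<'E'
import numpy as np, cv2
from bench import robot, imaging, trace, spot_point
from scipy.spatial.transform import Rotation as R
def P(c):
    p=imaging.camera_params(c); K=np.array([[p['fx'],0,p['cx']],[0,p['fy'],p['cy']],[0,0,1]]); return K@np.array(p['world_to_cam'])[:3]
def proj(c,X):
    q=P(c)@np.append(X,1); return q[:2]/q[2]
def tri(a,b):
    X=cv2.triangulatePoints(P('side'),P('top'),np.array(a,float).reshape(2,1),np.array(b,float).reshape(2,1))[:,0]; return X[:3]/X[3]
def best(c,q,f=spot_point):
    r=f(c,q); return (r[0]['point'],r[0]['conf']) if r else (None,0)
E
python3 - <<'E'
from h import *
s=robot.state(); print(s['tool_pos'],s['tcp_rot'],s['wrist_force'],s['clock'])
ims=[imaging.grab_frame(c) for c in('side','top')]
cv2.imwrite('pics/a.png',ims[0]);cv2.imwrite('pics/b.png',ims[1])
for q in['hood','lip_under','lip_end','clip_tongue','brake_tip','sash_lip','tumbler_tall','tumbler_short','jar','spare_wheel','brush','rest_block']:
    a,ca=best('side',q);b,cb=best('top',q)
    print(q,np.round(a,1) if a is not None else None,round(ca,2),np.round(b,1) if b is not None else None,round(cb,2), end=' ')
    if a is not None and b is not None:
        X=tri(a,b); print(np.round(X,3),np.round(np.linalg.norm(proj('side',X)-a),1),np.round(np.linalg.norm(proj('top',X)-b),1))
    else: print()
E
```

```text
pics
[ 0.25740708 -0.5691516   0.20392413] [-3.06996369e+00 -6.62049212e-01  4.85619656e-04] [ 0.52078161 -0.24669993 -0.04154923] 0.0
hood [244.7 183.5] 0.93 [282.  121.3] 0.62 [ 0.722 -0.087 -0.005] 0.7 1.2
lip_under [267.9 170.7] 0.61 [187.  175.2] 0.54 [0.455 0.125 0.32 ] 17.4 29.7
lip_end [233.4 185.9] 0.66 [231.1 153.2] 0.58 [0.595 0.073 0.145] 0.0 0.1
clip_tongue [214.6 157.7] 0.76 [227.  119.8] 0.55 [0.67  0.077 0.22 ] 0.2 0.4
brake_tip [322.1 130.5] 0.49 [390.9 153. ] 0.43 [ 0.584 -0.366  0.155] 0.9 1.9
sash_lip [267.7 163.8] 0.6 [347.2 210.7] 0.69 [ 0.516 -0.128  0.192] 28.0 52.8
tumbler_tall [254.6 241.1] 0.88 [230.4 195.7] 0.74 [ 0.489  0.09  -0.016] 0.2 0.3
tumbler_short [338.5 193.3] 0.55 [347.2 212.7] 0.78 [ 0.426 -0.275  0.   ] 0.6 1.1
jar [244.1 181.6] 0.3 [293.  197.7] 0.36 [ 0.539 -0.015  0.152] 21.5 39.6
spare_wheel [300.7 212.6] 0.72 [289.8 195.7] 0.67 [ 0.474 -0.108 -0.012] 2.2 3.7
brush [380.5 185.5] 0.81 [394.4 237.6] 0.79 [ 0.343 -0.419 -0.003] 0.4 0.7
rest_block [213.9 329.5] 0.6 [128.7 249.3] 0.91 [0.327 0.406 0.002] 0.7 0.9
```

```bash
python3 -c "
import cv2,numpy as np
a=cv2.imread('pics/a.png');b=cv2.imread('pics/b.png')
cv2.imwrite('pics/a2.png',cv2.resize(a[80:280,160:420],None,fx=3,fy=3,interpolation=2))
cv2.imwrite('pics/b2.png',cv2.resize(b[60:260,170:430],None,fx=3,fy=3,interpolation=2))"
```

```text
(no output)
```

View pics/a2.png

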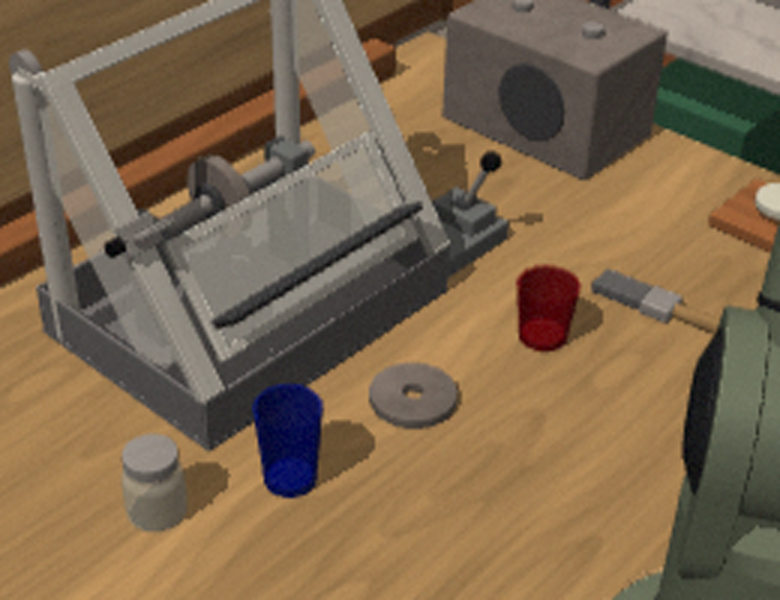

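View pics/b2.png

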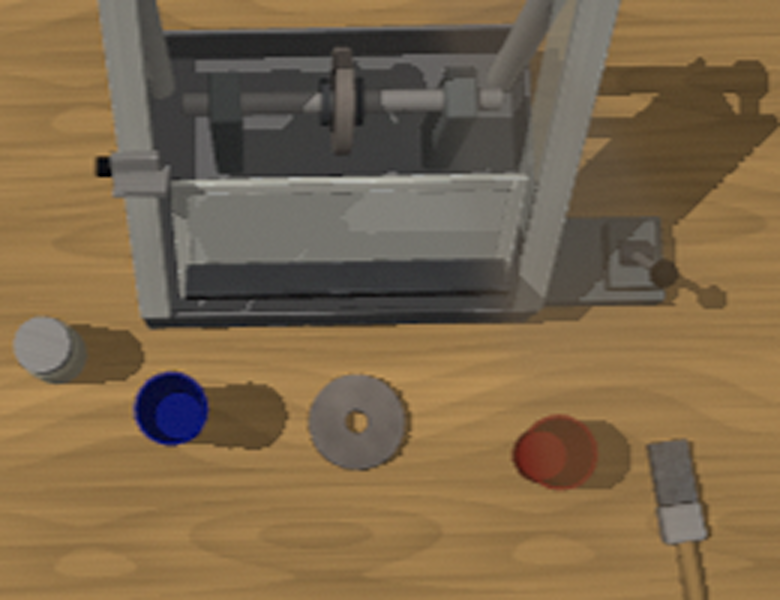

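The left end of the lip is near side crop (220,322) and the tongue near (165,235). I'll zoom in on both cameras to measure the lip ends and the tongue.

```bash
python3 -c "
import cv2,numpy as np
a=cv2.imread('pics/a.png');b=cv2.imread('pics/b.png')
z=lambda i,r,c,h,w:cv2.resize(i[r:r+h,c:c+w],None,fx=6,fy=6,interpolation=2)
cv2.imwrite('pics/c.png',np.vstack([np.hstack([z(a,145,195,50,66),z(a,130,275,50,66)]),np.hstack([z(b,115,195,50,66),z(b,135,320,50,66)])]))"
```

```text
(no output)
```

View pics/c.png

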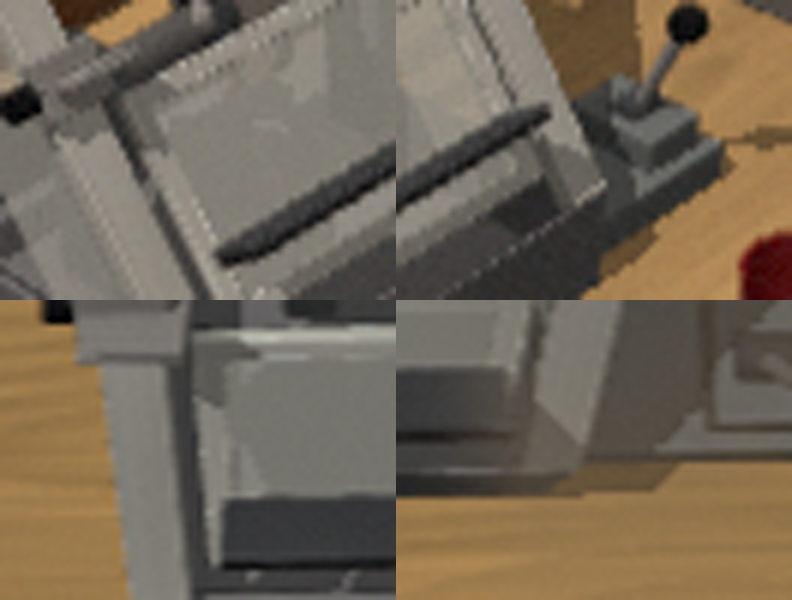

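```bash
cat > fit.py <<'E'
from h import *
from scipy.optimize import least_squares
def axes(yaw):
    Rz=R.from_euler('z',yaw).as_matrix(); t=np.radians(35)
    return Rz@np.array([np.cos(t),0,-np.sin(t)]),Rz@np.array([0,1,0.]),Rz@np.array([np.sin(t),0,np.cos(t)])
def fit(obs,fixx):
    # p: lip_end(3),yaw,d,perp
    def pts(p):
        x,y,z=axes(p[3]); L=p[:3]
        return dict(le=L,lr=L-.3*y,tg=L+.007*y+p[4]*z+(0 if fixx else p[5])*x,
          tp=L+.0215*x+.005*z,tf=L-.0215*x+.005*z)
    def r(p):
        q=pts(p); return np.concatenate([(proj(c,q[k])-v)*w for c,k,v,w in obs]+[[p[5]*10]])
    s=least_squares(r,[.595,.073,.145,0,.1,0],x_scale=[.01,.01,.01,.05,.01,.01]); return s
E
python3 - <<'E'
from fit import *
obs=[('side','le',(232.3,186.6),1),('side','le',(233.4,185.9),1),('side','lr',(300,148.5),1),('top','le',(231.6,153.5),1),('top','lr',(339,152.3),1),('side','tg',(214.6,157.7),1),('top','tg',(227,119.8),1)]
for fx in(True,False):
    s=fit(obs,fx); print(np.round(s.x,4),np.round(s.fun,1))
x,y,z=axes(s.x[3]);L=s.x[:3]
print('lip_under',L-.15*y-.005*z,'ball',proj('side',[.584,-.366,.14]))
for c in('side','top'): print(c,np.round(-np.linalg.inv(np.array(imaging.camera_params(c)['world_to_cam'])[:3,:3])@np.array(imaging.camera_params(c)['world_to_cam'])[:3,3],2))
E
```

```text
[ 0.5992  0.0715  0.139  -0.0401  0.1108  0.    ] [ 0.7 -0.  -0.4  0.7 -2.3  0.7  0.1 -1.5 -0.5  0.8  1.7 -2.   0.   1.1
  0. ]
[ 0.5958  0.072   0.1432 -0.0346  0.1046  0.0167] [ 1.2 -0.5  0.1  0.2 -2.  -0.1 -0.1 -0.6 -0.3  1.1  0.4  0.   0.1 -0.2
  0.2]
lip_under [ 0.58774833 -0.07778721  0.13914959] ball [322.81032525 133.97002152]
side [-0.26  0.8   1.04]
top [0.39 0.01 1.15]
```

Call:
{"fn": "servo_tool", "kwargs": {"motion": [[[1,0,0,-0.3,0,0,0],[1,0,0,-0.6,0,0,0],[1,0,0,-1,0,0,0],[1,0.4,0,-1,0,0,0],[1,0.8,0,-1,0,0,0],[1,1,0,-1,0,0,0],[1,1,0,-1,0,0,0],[1,1,0,-1,0,0,0]]]}}

```text
clock: 1.97
tool_pos: [0.3311, -0.5361, 0.2844]
tcp_rot: [-3.07, -0.665, 0.0]
wrist_force: [-0.5, -0.5, -0.1]
opening: 0.0002
```

```bash
cat > log.py <<'E'
from h import *; import json
s=robot.state(); d=[list(map(float,s[k])) for k in('joint_pos','tool_pos','tcp_rot')]
open('log.txt','a').write(json.dumps(d)+'\n'); print(np.round(d[0],3),np.round(d[1],4),np.round(d[2],3),np.round(s['wrist_force'],1),round(s['clock'],2))
print(np.round(R.from_rotvec(d[2]).as_matrix(),2).tolist())
E
echo '[[1.076, 0.521, -0.036, 1.599, 0.021, 1.021, -0.113],[0.25740708,-0.5691516,0.20392413],[-3.06996369e+00,-6.62049212e-01,4.85619656e-04]]' >log.txt
python3 log.py
```

```text
[ 0.957  0.463 -0.05   1.484  0.024  1.195 -0.241] [ 0.3311 -0.5361  0.2844] [-3.07  -0.665  0.   ] [-0.5 -0.5 -0.1] 1.97
[[0.91, 0.41, -0.0], [0.41, -0.91, 0.0], [-0.0, -0.0, -1.0]]
```

Call:
{"fn": "servo_tool", "kwargs": {"motion": [[[1,0.3,-0.3,0,0,0,0],[1,0.6,-0.6,0,0,0,0],[1,1,-1,0,0,0,0.05],[1,1,-1,0,-0.08,0.0,0.1],[1,1,-1,0,-0.16,0,0.15],[1,1,-1,0,-0.24,0,0.2],[1,1,-1,0,-0.3,0,0.2],[1,1,-1,0,-0.3,0,0.2]]]}}

```text
clock: 2.63
tool_pos: [0.3701, -0.4301, 0.2849]
tcp_rot: [2.672, 0.14, 0.139]
wrist_force: [0.0, -1.6, -0.3]
opening: 0.0003
```

```bash
python3 log.py
```

```text
[ 0.524  0.15   0.039  2.039  0.517  0.657 -1.272] [ 0.3701 -0.4301  0.2849] [2.672 0.14  0.139] [ 0.  -1.6 -0.3] 2.63
[[0.99, 0.08, 0.12], [0.12, -0.89, -0.44], [0.07, 0.45, -0.89]]
```

```bash
cat > kin.py <<'E'
from h import *; import json, itertools
from scipy.optimize import least_squares
D=[[np.array(v) for v in json.loads(l)] for l in open('log.txt')]
E=lambda a,t:R.from_euler(a,t).as_matrix()
def fk(q,sg,p):
    h,a,b,L,o1,o7,e1,e2,e3=p; s1,s3,s5,s7=sg
    A=E('z',s1*q[0]+o1); B=A@E('y',q[1]); C=B@E('z',s3*q[2])@E('y',q[3]); 
    F=C@E('z',s5*q[4])@E('y',q[5]); T=F@E('z',s7*q[6]+o7)
    X=np.array([e1,0,h])@np.eye(3); X=A@X+B@np.array([e2,0,a])+C@np.array([-e2,0,b])+F@np.array([e3,0,L]); return X,T
def res(p,sg):
    o=[]
    for q,x,r in D:
        X,T=fk(q,sg,p); o+=[(X-x)*5,(R.from_matrix(T.T@R.from_rotvec(r).as_matrix())).as_rotvec()]
    o.append((np.array(p)-[.34,.42,.42,.25,0,0,0,0,0])*np.array([.01]*4+[0,0]+[.01]*3)); return np.concatenate(o)
if __name__=='__main__':
    out=[]
    for sg in itertools.product([1,-1],repeat=4):
        for o7 in(0,1.57,3.14,-1.57):
            s=least_squares(res,[.34,.42,.42,.25,0,o7,0,0,0],args=(sg,)); out.append((s.cost,sg,s.x,s.fun))
    out.sort(key=lambda t:t[0])
    for c,sg,x,f in out[:3]: print(c,sg,np.round(x,4),np.round(np.abs(f).max(),4))
    json.dump([out[0][1],list(out[0][2])],open('kin.json','w'))
E
python3 kin.py
```

```text
0.000949793736891787 (-1, -1, -1, -1) [ 0.3421  0.5209  0.419   0.3734 -0.0923  1.4816  0.0071  0.0067  0.0082] 0.0418
0.0009497937368917927 (-1, -1, -1, -1) [ 0.3421  0.5209  0.419   0.3734 -0.0923  1.4816  0.0071  0.0067  0.0082] 0.0418
0.0009497937368917936 (-1, -1, -1, -1) [ 0.3421  0.5209  0.419   0.3734 -0.0923  1.4816  0.0071  0.0067  0.0082] 0.0418
```

```bash
cat > kin2.py <<'E'
from kin import *
sg=(-1,-1,-1,-1)
def fk2(q,p): 
    dq=np.array([0,p[9],p[10],p[11],p[12],p[13],0]); return fk(q+dq,sg,p[:9])
def res2(p):
    o=[]
    for q,x,r in D:
        X,T=fk2(q,p); o+=[(X-x)*5,(R.from_matrix(T.T@R.from_rotvec(r).as_matrix())).as_rotvec()]
    return np.concatenate(o+[(p-p0)*np.array([.01]*4+[0,0]+[.03]*3+[.01]*5)])
p0=np.array([.34,.48,.42,.33,0,1.48,0,0,0]+[0]*5)
S=least_squares(res2,p0); pk=S.x
def ik(X,Rm,q0,lo=[-2.91,-.3,-1.5,.17,-1.26,.16,-2.52],hi=[2.91,2.13,1.42,2.43,4.41,1.93,2.52]):
    f=lambda q:np.concatenate([(fk2(q,pk)[0]-X)*5,R.from_matrix(fk2(q,pk)[1].T@Rm).as_rotvec(),(q-q0)*.003])
    s=least_squares(f,np.clip(q0,np.array(lo)+.01,np.array(hi)-.01),bounds=(lo,hi)); return s.x,np.abs(s.fun[:6]).max()
if __name__=='__main__': print(np.round(pk,3),np.abs(S.fun).max())
E
python3 kin2.py
cat > plan.py <<'E'
from kin2 import *
yaw=-.037;t=np.radians(35)
for el in(10,25,35,45):
  for az in(0,):
    zt=E('z',yaw+np.radians(az))@np.array([np.cos(np.radians(el)),0,-np.sin(np.radians(el))])
    for roll in(0,90,180,270):
      y0=np.cross([0,0,1.],zt);y0/=np.linalg.norm(y0); Rm=np.stack([np.cross(y0,zt),y0,zt],1)@E('z',np.radians(roll))
      for X in([.57,-.08,.11],[.65,-.085,.22]):
        for j5 in(0,3.14):
          q,e=ik(np.array(X),Rm,np.array([.1,.3,0,2.0,j5,.6,0]))
          if e<.02: print(el,roll,X,j5,np.round(q,2),round(e,4))
E
python3 plan.py
```

```text
[ 0.395  0.562  0.444  0.465 -0.096  1.479 -0.028  0.009 -0.046 -0.117
  0.003  0.159 -0.004 -0.052] 0.020391451341704402
35 0 [0.65, -0.085, 0.22] 0 [ 1.35  1.03 -1.5   2.38  2.44  0.87 -0.33] 0.0001
35 0 [0.65, -0.085, 0.22] 3.14 [ 0.56  0.42 -0.45  2.33  3.29  0.61 -1.58] 0.0
35 90 [0.65, -0.085, 0.22] 3.14 [-0.68  0.5   0.85  2.36  3.66  0.76  2.52] 0.0
35 180 [0.65, -0.085, 0.22] 3.14 [-0.11  0.4   0.24  2.34  3.47  0.66  1.26] 0.0
35 270 [0.65, -0.085, 0.22] 3.14 [ 0.19  0.39 -0.07  2.33  3.4   0.64 -0.19] 0.0
45 0 [0.57, -0.08, 0.11] 0 [ 1.07  0.77 -1.    2.43  2.79  0.7  -0.83] 0.0002
45 0 [0.57, -0.08, 0.11] 3.14 [ 0.67  0.58 -0.54  2.41  3.14  0.64 -1.33] 0.0
45 0 [0.65, -0.085, 0.22] 0 [ 1.33  0.75 -1.39  2.24  2.12  0.53 -0.2 ] 0.0001
45 0 [0.65, -0.085, 0.22] 3.14 [ 0.89  0.42 -0.81  2.17  2.91  0.23 -1.16] 0.0001
45 90 [0.57, -0.08, 0.11] 3.14 [-0.54  0.62  0.72  2.43  3.69  0.79  2.52] 0.008
45 90 [0.65, -0.085, 0.22] 3.14 [-0.48  0.36  0.56  2.19  3.86  0.33  2.36] 0.0001
45 180 [0.57, -0.08, 0.11] 3.14 [-0.16  0.54  0.31  2.42  3.51  0.72  1.23] 0.0
45 180 [0.65, -0.085, 0.22] 3.14 [-0.11  0.34  0.18  2.18  3.69  0.28  1.01] 0.0
45 270 [0.57, -0.08, 0.11] 3.14 [ 0.2   0.52 -0.06  2.41  3.36  0.67 -0.11] 0.0
45 270 [0.65, -0.085, 0.22] 3.14 [ 0.29  0.34 -0.22  2.16  3.47  0.24 -0.28] 0.0
```

```bash
cat > rel.py <<'E'
from kin2 import *
def rel(X,Rm):
    s=robot.state(); R0=R.from_rotvec(s['tcp_rot']).as_matrix(); d=R0.T@(np.array(X)-s['tool_pos'])/.08; w=R.from_matrix(R0.T@Rm).as_rotvec()/(np.pi/2)
    print('X',np.round(X,3),'z',np.round(Rm[:,2],2),'rel',np.round(d,2).tolist(),np.round(w,2).tolist(),'deg',round(np.linalg.norm(w)*90))
def roll0(el,yaw=-.037):
    zt=E('z',yaw)@np.array([np.cos(np.radians(el)),0,-np.sin(np.radians(el))]); y0=np.cross([0,0,1.],zt); y0/=np.linalg.norm(y0); return np.stack([np.cross(y0,zt),y0,zt],1)
E
python3 - <<'E'
from rel import *
q=np.array(robot.state()['joint_pos'])
for j5 in(1.1,1.5):
    q[4]=j5; X,T=fk2(q,pk); print(np.round(X,3),np.round(T,2).tolist()); rel(np.array([.39,-.38,.29]),T)
E
```

```text
[ 0.36  -0.537  0.359] [[0.85, 0.51, 0.08], [0.41, -0.58, -0.7], [-0.32, 0.63, -0.71]]
X [ 0.39 -0.38  0.29] z [ 0.08 -0.7  -0.71] rel [0.33, -0.51, -0.3] [-0.19, -0.09, -0.31] deg 34
[ 0.387 -0.588  0.427] [[0.65, 0.74, 0.14], [0.49, -0.27, -0.83], [-0.58, 0.61, -0.54]]
X [ 0.39 -0.38  0.29] z [ 0.14 -0.83 -0.54] rel [0.33, -0.51, -0.3] [-0.32, -0.14, -0.53] deg 57
```

Call:
{"fn": "servo_tool", "kwargs": {"motion": [[[1,0.05,-0.05,0,-0.04,-0.02,-0.07],[1,0.1,-0.1,0,-0.08,-0.04,-0.14],[1,0.1,-0.2,0,-0.12,-0.06,-0.2],[1,0.2,-0.3,-0.1,-0.16,-0.07,-0.27],[1,0.2,-0.4,-0.2,-0.2,-0.09,-0.34],[1,0.3,-0.5,-0.3,-0.25,-0.11,-0.41],[1,0.3,-0.5,-0.3,-0.29,-0.13,-0.48],[1,0.3,-0.5,-0.3,-0.32,-0.14,-0.53]]]}}

```text
clock: 3.3
tool_pos: [0.3887, -0.3809, 0.2908]
tcp_rot: [1.919, 0.978, -0.338]
wrist_force: [0.1, -1.3, -1.2]
opening: 0.0004
```

```bash
python3 log.py; python3 kin2.py
```

```text
[ 0.131  0.223 -0.058  2.358  1.454  0.979 -1.709] [ 0.3887 -0.3809  0.2908] [ 1.919  0.978 -0.338] [ 0.1 -1.3 -1.2] 3.3
[[0.65, 0.75, 0.15], [0.49, -0.26, -0.83], [-0.58, 0.61, -0.53]]
[ 0.319  0.547  0.442  0.388 -0.166  1.533 -0.031  0.027  0.008 -0.055
 -0.1    0.057  0.044 -0.01 ] 0.023854750437348467
```

```bash
python3 - <<'E'
from rel import *
q=np.array(robot.state()['joint_pos'])
for el in(25,35,45):
  for X in([.46,-.1,.25],[.55,-.08,.11],[.56,-.08,.12],[.65,-.085,.23]):
    qt,e=ik(np.array(X),roll0(el),np.array([.4,.4,-.2,2.3,3.1,.6,-1.5])); print(el,X,np.round(qt,2),round(e,3))
qt,e=ik(np.array([.46,-.1,.25]),roll0(40),np.array([.4,.4,-.2,2.3,3.1,.6,-1.5]))
for f in(.45,):
    X,T=fk2(q+f*(qt-q),pk); rel(X,T); rel([.42,-.33,.31],T)
E
```

```text
25 [0.46, -0.1, 0.25] [-1.13 -0.12  1.42  2.43  4.41  0.16 -2.52] 0.348
25 [0.55, -0.08, 0.11] [-0.45  1.2   1.42  2.43  4.16  1.9  -2.42] 0.304
25 [0.56, -0.08, 0.12] [-0.51  1.1   1.42  2.43  4.17  1.75 -2.46] 0.265
25 [0.65, -0.085, 0.23] [-0.88  0.75  1.42  2.43  3.91  1.14 -2.51] 0.08
35 [0.46, -0.1, 0.25] [-1.13 -0.08  1.42  2.43  4.41  0.16 -2.52] 0.344
35 [0.55, -0.08, 0.11] [-0.64  0.73  1.26  2.43  4.25  1.07 -2.52] 0.218
35 [0.56, -0.08, 0.12] [-0.67  0.69  1.25  2.43  4.21  1.01 -2.52] 0.204
35 [0.65, -0.085, 0.23] [ 0.39  0.33 -0.29  2.42  3.21  0.55 -1.54] 0.0
45 [0.46, -0.1, 0.25] [ 0.03  0.05  0.23  2.43  4.31  0.16 -2.52] 0.346
45 [0.55, -0.08, 0.11] [-0.65  0.53  1.04  2.43  4.17  0.66 -2.52] 0.13
45 [0.56, -0.08, 0.12] [-0.69  0.53  1.08  2.43  4.14  0.67 -2.52] 0.106
45 [0.65, -0.085, 0.23] [ 0.43  0.28 -0.35  2.28  3.18  0.19 -1.54] 0.0
X [ 0.637 -0.227  0.377] z [ 0.84 -0.4  -0.37] rel [2.33, 2.49, -1.71] [-0.47, 0.29, -0.35] deg 59
X [ 0.42 -0.33  0.31] z [ 0.84 -0.4  -0.37] rel [0.43, 0.28, -0.6] [-0.47, 0.29, -0.35] deg 59
```

```bash
cat > plan2.py <<'E'
from rel import *
def zrot(el,az,roll):
    Rm=roll0(el,az-.037); return Rm@E('z',roll)
if __name__=='__main__':
  q=np.array(robot.state()['joint_pos'])
  for az in(30,40,50):
   for el in(20,30,40):
    for roll in(0,45,90,-45):
     for yy in(-.08,-.15):
      o=[]
      for X in([.565,yy,.11],[.63,yy,.21],[.50,yy-.06,.16]):
        qt,e=ik(np.array(X),zrot(el,np.radians(az),np.radians(roll)),q); o.append((round(e,3),np.round(qt,2)))
      if max(a[0] for a in o)<.02: print(az,el,roll,yy,o[0][1],o[1][1],o[2][1])
E
python3 plan2.py
```

```text
30 20 0 -0.08 [ 0.62  0.87  0.13  2.42  4.35  1.29 -1.47] [ 0.5   0.63  0.13  2.32  4.35  1.18 -1.8 ] [ 1.88  1.63 -1.5   2.39  1.29  0.39  1.77]
30 20 45 -0.08 [ 0.7   0.87  0.03  2.42  4.34  1.23 -2.23] [ 0.79  0.65 -0.22  2.33  4.34  1.   -2.52] [ 1.88  1.62 -1.49  2.39  1.28  0.38  0.99]
30 20 45 -0.15 [ 1.63  1.34 -1.05  2.31  4.41  0.16 -2.06] [ 1.53  1.16 -1.2   2.23  4.41  0.16 -2.33] [ 1.93  1.64 -1.5   2.24  0.9   0.48  1.41]
30 20 90 -0.08 [ 1.61  1.54 -1.25  2.43  2.62  0.27 -1.07] [ 1.49  1.34 -1.41  2.32  2.43  0.24 -1.16] [ 1.88  1.59 -1.47  2.39  1.25  0.34  0.23]
30 20 -45 -0.08 [ 0.54  0.87  0.22  2.42  4.35  1.36 -0.71] [ 0.44  0.63  0.21  2.32  4.35  1.22 -1.03] [ 1.88  1.63 -1.5   2.4   1.32  0.39  2.52]
30 30 0 -0.08 [ 1.45  1.14 -1.1   2.43  3.31  0.26 -0.44] [ 1.11  0.63 -0.72  2.28  4.41  0.53 -1.88] [ 1.81  1.36 -1.5   2.38  1.26  0.35  1.62]
30 30 45 -0.08 [ 1.48  1.22 -1.18  2.42  2.86  0.25 -0.77] [ 1.38  0.9  -1.17  2.28  3.97  0.16 -2.15] [ 1.81  1.36 -1.5   2.38  1.26  0.35  0.84]
30 30 90 -0.08 [ 1.51  1.29 -1.26  2.42  2.5   0.28 -1.19] [ 1.39  0.93 
[... 261 characters left out ...]
12  0.07  0.35 -2.49] [ 1.36  1.09 -1.24  1.98 -0.11  0.45 -2.52] [ 1.64  1.11 -1.16  2.11 -0.18  0.56 -2.24]
50 30 -45 -0.15 [ 1.49  1.23 -1.1   1.99 -0.06  0.51 -2.31] [ 1.39  1.07 -1.15  1.86 -0.23  0.6  -2.35] [ 1.6   1.03 -0.99  1.97 -0.36  0.74 -2.01]
50 40 90 -0.15 [ 1.5   1.46 -1.5   1.99  0.86  0.78  0.64] [ 1.38  1.26 -1.5   1.83  0.59  0.78  0.74] [ 1.67  1.34 -1.5   1.96  0.57  0.85  0.92]
50 40 -45 -0.08 [ 1.34  1.02 -1.09  2.12 -0.03  0.34 -2.52] [ 1.25  0.86 -1.11  1.95 -0.23  0.51 -2.51] [ 1.55  0.9  -1.1   2.11 -0.24  0.56 -2.27]
50 40 -45 -0.15 [ 1.39  1.03 -1.03  2.   -0.1   0.49 -2.38] [ 1.26  0.84 -0.98  1.84 -0.35  0.65 -2.32] [ 1.46  0.81 -0.83  1.98 -0.49  0.74 -1.96]
```

```bash
cat > plan3.py <<'E'
from rel import *; import itertools
yaw=-.037
x,y,z=[E('z',yaw)@np.array(v) for v in([np.cos(.611),0,-np.sin(.611)],[0,1,0],[np.sin(.611),0,np.cos(.611)])]
LA=np.stack([x,y,z],1); LE=np.array([.597,.072,.141])  # lip_end
def zrot(el,az,roll): return roll0(el,np.radians(az)+yaw)@E('z',np.radians(roll))
g=np.array
fing=g(list(itertools.product([-.011,.011],[-.0145,.0145],np.linspace(-.073,0,30))))
body=g(list(itertools.product(np.linspace(-.038,.038,7),np.linspace(-.0425,.0425,7),np.linspace(-.2,-.073,12))))
def place(T,ins):
    "TCP in lip coords (x rel to free edge, z rel to underside) s.t. deepest finger point is ins beyond the free edge"
    F=fing@T.T@LA; B=body@T.T@LA
    dx=ins-F[:,0].max(); inside=F[:,0]+dx>0; dz=-F[inside,2].max()
    bx=B[:,0]+dx; bz=B[:,2]+dz
    bad=np.maximum(bx+.006,-1)[bz>-.006].max() if (bz>-.006).any() else -1
    return dx,dz,bad
if __name__=='__main__':
  q0=np.array(robot.state()['joint_pos']); out=[]
  for az in(-70,-60,-50,-40,-30,30,40,50,60):
   for el in(10,20,30,40):
    for roll in range(-180,180,45):
     T=zrot(el,az,roll); dx,dz,bad=place(T,.022)
     if bad>0: continue
     for ly in(.12,.17):
      P0=LE-ly*y-.0215*x-.005*z+dx*x+dz*z
      o=[];qs=q0
      for d in(-.03,.0,.108):
        qt,e=ik(P0+d*z,T,qs); o.append((e,qt)); qs=qt
        if e>.01: break
      if max(a[0] for a in o)<.01: 
        mar=min(np.min(np.minimum(q-[-2.91,-.3,-1.5,.17,-1.26,.16,-2.52],g([2.91,2.13,1.42,2.43,4.41,1.93,2.52])-q)) for _,q in o)
        out.append((np.abs(o[1][1]-q0).max(),mar,az,el,roll,ly,np.round(P0,3),bad,[np.round(q,2).tolist() for _,q in o]))
  out.sort(key=lambda t:-t[1])
  for t in out[:12]: print(*[round(v,3) if isinstance(v,float) else v for v in t[:8]],t[8][1],t[8][2])
E
python3 plan3.py
```

```text
1.731 0.311 -60 10 -90 0.12 [ 0.568 -0.047  0.131] -0.004 [-0.61, 1.0, -0.15, 2.08, 1.42, 1.62, 0.02] [-0.56, 0.85, -0.14, 1.98, 1.46, 1.6, 0.27]
1.834 0.298 -60 20 -90 0.12 [ 0.569 -0.047  0.129] -0.001 [-0.53, 0.87, -0.22, 2.11, 1.41, 1.48, 0.12] [-0.47, 0.74, -0.22, 1.99, 1.41, 1.47, 0.39]
2.103 0.272 -60 40 -90 0.12 [ 0.568 -0.047  0.123] -0.0 [-0.28, 0.67, -0.37, 2.12, 1.33, 1.19, 0.39] [-0.22, 0.59, -0.39, 1.94, 1.23, 1.22, 0.68]
1.687 0.266 -60 10 -90 0.17 [ 0.566 -0.097  0.131] -0.004 [-0.57, 0.98, -0.09, 2.15, 1.49, 1.56, -0.02] [-0.52, 0.82, -0.08, 2.05, 1.52, 1.53, 0.24]
1.8 0.228 -60 20 -90 0.17 [ 0.567 -0.097  0.129] -0.001 [-0.49, 0.85, -0.15, 2.18, 1.49, 1.42, 0.09] [-0.43, 0.71, -0.15, 2.05, 1.47, 1.39, 0.37]
1.225 0.228 60 40 -90 0.17 [ 0.566 -0.097  0.123] -0.0 [1.36, 1.15, -1.2, 1.95, 0.23, 0.63, -1.87] [1.27, 1.07, -1.27, 1.79, 0.16, 0.76, -1.94]
2.104 0.216 -60 40 -90 0.17 [ 0.566 -0.097  0.123] -0.0 [-0.24, 0.64, -0.29, 2.17, 1.4, 1.11, 0.4] [-0.17, 0.55, -0.32, 1.99, 1.27, 1.13, 0.71]
1.181 0.19 60 40 -90 0.12 [ 0.568 -0.047  0.123] -0.0 [1.31, 1.14, -1.23, 2.03, 0.3, 0.54, -1.99] [1.24, 1.07, -1.31, 1.85, 0.22, 0.67, -2.05]
1.618 0.187 -50 10 -90 0.12 [ 0.569 -0.047  0.13 ] -0.014 [-0.67, 0.98, -0.07, 2.23, 1.57, 1.55, -0.09] [-0.61, 0.8, -0.05, 2.15, 1.61, 1.49, 0.17]
0.789 0.186 -50 10 0 0.12 [ 0.569 -0.047  0.132] -0.011 [-0.66, 0.98, -0.09, 2.23, 1.58, 1.56, -1.66] [-0.6, 0.8, -0.08, 2.15, 1.61, 1.51, -1.39]
1.279 0.178 50 40 -90 0.17 [ 0.568 -0.097  0.123] -0.011 [1.41, 1.13, -1.23, 2.08, 0.35, 0.44, -2.11] [1.33, 1.05, -1.32, 1.91, 0.27, 0.57, -2.17]
1.317 0.156 -50 40 -45 0.12 [ 0.571 -0.047  0.13 ] -0.004 [-0.32, 0.6, -0.29, 2.23, 1.48, 1.06, -0.39] [-0.24, 0.5, -0.31, 2.05, 1.34, 1.05, -0.06]
```

```bash
python3 - <<'E'
from plan3 import *
q0=g(robot.state()['joint_pos'])
for az in(-45,-50,-55):
  for el in(20,25,30):
   for roll in(0,-20):
    for ly in(.15,.17):
     T=zrot(el,az,roll); dx,dz,bad=place(T,.022); P0=LE-ly*y-.0215*x-.005*z+dx*x+dz*z
     o=[ik(P0+d*z,T,q0) for d in(-.03,0,.108)]
     print(az,el,roll,ly,np.round(P0,3),round(bad,3),[round(e,4) for _,e in o],np.round(o[1][0],2))
rel(P0-.12*T[:,2]+[0,0,.1],zrot(25,-50,0))
T=zrot(25,-50,0); print(np.round(T,2).tolist()); rel([.42,-.30,.29],T)
E
```

```text
-45 20 0 0.15 [ 0.57  -0.077  0.131] -0.018 [np.float64(0.0), np.float64(0.0), np.float64(0.0)] [-0.49  0.83 -0.16  2.37  1.76  1.41 -1.61]
-45 20 0 0.17 [ 0.569 -0.097  0.131] -0.018 [np.float64(0.0), np.float64(0.0), np.float64(0.0)] [-0.46  0.83 -0.14  2.39  1.81  1.41 -1.62]
-45 20 -20 0.15 [ 0.573 -0.077  0.133] -0.01 [np.float64(0.0), np.float64(0.0), np.float64(0.0)] [-0.51  0.82 -0.13  2.36  1.76  1.39 -1.25]
-45 20 -20 0.17 [ 0.572 -0.097  0.133] -0.01 [np.float64(0.0), np.float64(0.0), np.float64(0.0)] [-0.48  0.82 -0.12  2.39  1.81  1.39 -1.27]
-45 25 0 0.15 [ 0.571 -0.077  0.13 ] -0.015 [np.float64(0.0), np.float64(0.0), np.float64(0.0)] [-0.44  0.76 -0.19  2.37  1.75  1.32 -1.52]
-45 25 0 0.17 [ 0.57  -0.097  0.13 ] -0.015 [np.float64(0.0), np.float64(0.0), np.float64(0.0)] [-0.4   0.75 -0.18  2.39  1.8   1.31 -1.54]
-45 25 -20 0.15 [ 0.574 -0.077  0.133] -0.012 [np.float64(0.0), np.float64(0.0), np.float64(0.0)] [-0.45  0.75 -0.17  2.36  1.75  1.3  -1.17]
-45 25 -20 0.17 [ 0.573 -0.097  0.133] -0.012 [np.float64(0.0), np.float64(0.0), np.float64(0.0)] [-0.42  0.74 -0.15
[... 3526 characters left out ...]
1.52  1.25 -1.36]
-55 30 0 0.17 [ 0.567 -0.097  0.128] -0.003 [np.float64(0.0), np.float64(0.0), np.float64(0.0)] [-0.38  0.71 -0.21  2.25  1.56  1.23 -1.38]
-55 30 -20 0.15 [ 0.571 -0.077  0.129] -0.003 [np.float64(0.0), np.float64(0.0), np.float64(0.0)] [-0.4   0.72 -0.22  2.22  1.52  1.25 -1.01]
-55 30 -20 0.17 [ 0.57  -0.097  0.129] -0.003 [np.float64(0.0), np.float64(0.0), np.float64(0.0)] [-0.38  0.71 -0.2   2.25  1.56  1.23 -1.02]
X [ 0.514 -0.01   0.289] z [ 0.56 -0.72 -0.42] rel [3.31, -0.03, -3.6] [-0.29, 0.03, -0.65] deg 64
[[-0.26, 0.79, 0.56], [0.33, 0.61, -0.72], [-0.91, 0.0, -0.42]]
X [ 0.42 -0.3   0.29] z [ 0.56 -0.72 -0.42] rel [0.76, 0.03, -0.78] [-0.29, 0.03, -0.65] deg 64
```

Call:
{"fn": "servo_tool", "kwargs": {"motion": [[[1,0.1,0,-0.1,-0.03,0,-0.07],[1,0.2,0,-0.2,-0.07,0,-0.14],[1,0.3,0,-0.3,-0.1,0.01,-0.21],[1,0.4,0,-0.4,-0.14,0.01,-0.28],[1,0.5,0,-0.5,-0.17,0.02,-0.35],[1,0.6,0,-0.6,-0.2,0.02,-0.43],[1,0.7,0,-0.7,-0.23,0.02,-0.5],[1,0.8,0,-0.8,-0.26,0.03,-0.57]]]}}

```text
clock: 3.97
tool_pos: [0.4148, -0.3169, 0.2804]
tcp_rot: [1.555, 1.37, -0.495]
wrist_force: [0.4, 0.4, -0.8]
opening: -0.0001
```

```bash
python3 log.py; python3 kin2.py; python3 - <<'E'
from plan3 import *
rel([.46,-.23,.25],zrot(28,-50,0))
E
```

```text
[ 0.743  0.443 -1.059  2.429  1.575  1.475 -1.516] [ 0.4148 -0.3169  0.2804] [ 1.555  1.37  -0.495] [ 0.4  0.4 -0.8] 3.97
[[0.28, 0.92, 0.28], [0.52, 0.1, -0.85], [-0.8, 0.39, -0.45]]
[ 0.321  0.523  0.426  0.374 -0.117  1.507 -0.031  0.03   0.009 -0.025
 -0.032  0.017  0.015 -0.019] 0.05199665894234484
X [ 0.46 -0.23  0.25] z [ 0.54 -0.7  -0.47] rel [1.03, 0.48, -0.59] [-0.18, 0.06, -0.38] deg 39
```

```bash
python3 - <<'E'
from plan3 import *
T=R.from_rotvec(robot.state()['tcp_rot']).as_matrix()
for X,TT in(([.46,-.26,.28],T),([.49,-.17,.27],zrot(28,-60,0)),([.50,-.10,.27],zrot(28,-50,0))):
    rel(X,TT); print(np.round(ik(g(X),TT,g([-.2,.3,-.2,2.2,1.5,1.2,-1.5]))[0],2))
E
```

```text
X [ 0.46 -0.26  0.28] z [ 0.28 -0.85 -0.45] rel [0.54, 0.59, -0.44] [0.0, 0.0, 0.0] deg 0
[-0.13  0.33 -0.15  2.38  1.48  1.16 -1.59]
X [ 0.49 -0.17  0.27] z [ 0.41 -0.78 -0.47] rel [1.33, 1.0, -1.23] [-0.09, 0.04, -0.33] deg 31
[-0.24  0.34 -0.25  2.38  1.46  1.19 -1.14]
X [ 0.5  -0.1   0.27] z [ 0.54 -0.7  -0.47] rel [1.82, 1.2, -1.93] [-0.18, 0.06, -0.38] deg 39
[-0.33  0.32 -0.32  2.43  1.49  1.19 -1.16]
```

Call:
{"fn": "servo_tool", "kwargs": {"motion": [[[1,0.2,0.15,-0.2,0,0,0],[1,0.4,0.3,-0.4,0,0,0],[1,0.6,0.45,-0.6,0,0,0],[1,0.8,0.6,-0.8,0,0,0],[1,0.9,0.7,-0.9,0,0,0],[1,1,0.8,-1,0,0,0],[1,1,0.8,-1,0,0,0],[1,1,0.8,-1,0,0,0]]]}}

```text
clock: 4.63
tool_pos: [0.4731, -0.2014, 0.2767]
tcp_rot: [1.556, 1.37, -0.496]
wrist_force: [-0.5, -0.6, 0.6]
opening: -0.0002
```

```bash
python3 log.py; python3 - <<'E'
from plan3 import *
rel([.49,-.11,.25],zrot(28,-60,0))
E
```

```text
[ 0.424  0.575 -1.07   2.269  1.396  1.705 -1.577] [ 0.4731 -0.2014  0.2767] [ 1.556  1.37  -0.496] [-0.5 -0.6  0.6] 4.63
[[0.28, 0.92, 0.28], [0.52, 0.1, -0.85], [-0.8, 0.39, -0.45]]
X [ 0.49 -0.11  0.25] z [ 0.41 -0.78 -0.47] rel [0.92, 0.18, -0.76] [-0.09, 0.04, -0.33] deg 31
```

Call:
{"fn": "servo_tool", "kwargs": {"motion": [[[1,0.15,0,-0.1,-0.01,0,-0.06],[1,0.3,0.05,-0.2,-0.02,0.01,-0.12],[1,0.45,0.1,-0.35,-0.04,0.02,-0.18],[1,0.6,0.1,-0.5,-0.05,0.02,-0.24],[1,0.75,0.15,-0.6,-0.07,0.03,-0.3],[1,0.9,0.2,-0.7,-0.09,0.04,-0.33],[1,0.9,0.2,-0.75,-0.09,0.04,-0.33],[1,0.9,0.2,-0.75,-0.09,0.04,-0.33]]]}}

```text
clock: 5.3
tool_pos: [0.4907, -0.1121, 0.2523]
tcp_rot: [1.104, 1.822, -0.649]
wrist_force: [0.9, 0.3, 0.0]
opening: 0.0001
```

```bash
python3 log.py; python3 kin2.py; python3 - <<'E'
from plan3 import *
T=zrot(28,-50,0); dx,dz,bad=place(T,.022); P0=LE-.16*y-.0215*x-.005*z+dx*x+dz*z
print(P0,dx,dz)
rel([.50,-.07,.2],T); rel(P0-.05*z-.02*x,T)
for c in('side','top'): imaging.grab_frame(c)
a=imaging.grab_frame('side'); b=imaging.grab_frame('top'); cv2.imwrite('pics/d.png',np.hstack([cv2.resize(a[60:320,100:440],(400,306)),cv2.resize(b[40:300,120:460],(400,306))]))
E
```

```text
[ 0.266  0.642 -1.123  2.29   1.394  1.744 -1.198] [ 0.4907 -0.1121  0.2523] [ 1.104  1.822 -0.649] [0.9 0.3 0. ] 5.3
[[-0.21, 0.88, 0.42], [0.42, 0.47, -0.78], [-0.88, 0.01, -0.47]]
[ 3.110e-01  5.320e-01  4.210e-01  3.820e-01 -1.150e-01  1.512e+00
 -4.500e-02  3.400e-02  1.000e-03 -3.200e-02 -3.000e-02  2.200e-02
  2.000e-02 -2.600e-02] 0.04808246799484189
[ 0.56885603 -0.08706778  0.12920666] 0.010049018210797884 -0.017418731115906326
X [ 0.5  -0.07  0.2 ] z [ 0.54 -0.7  -0.47] rel [0.77, 0.34, -0.05] [-0.1, -0.0, -0.06] deg 10
X [ 0.524 -0.085  0.1  ] z [ 0.54 -0.7  -0.47] rel [1.73, 0.5, 0.82] [-0.1, -0.0, -0.06] deg 10
```

View pics/d.png

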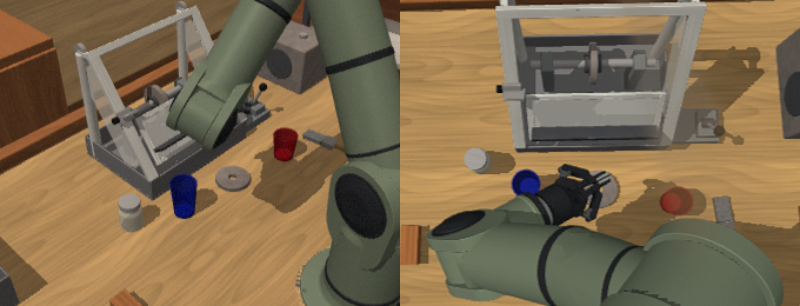

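Call:
{"fn": "servo_tool", "kwargs": {"motion": [[[1,0.15,0.05,0.05,-0.02,0,-0.01],[1,0.3,0.1,0.1,-0.04,0,-0.02],[1,0.45,0.15,0.2,-0.06,0,-0.03],[1,0.6,0.2,0.3,-0.08,0,-0.05],[1,0.8,0.3,0.35,-0.1,0,-0.06],[1,1,0.35,0.4,-0.1,0,-0.06],[1,1,0.35,0.4,-0.1,0,-0.06],[1,1,0.35,0.4,-0.1,0,-0.06]]]}}

```text
clock: 6.17
tool_pos: [0.5116, -0.0907, 0.1665]
tcp_rot: [0.92, 1.9, -0.551]
wrist_force: [-0.4, 0.0, -0.0]
opening: -0.0001
```

```bash
python3 log.py; python3 - <<'E'
from plan3 import *
T=zrot(28,-50,0); dx,dz,bad=place(T,.022); P0=LE-.16*y-.0215*x-.005*z+dx*x+dz*z
rel(P0-.035*z-.04*x,T); rel(P0-.02*z,T)
T0=R.from_rotvec(robot.state()['tcp_rot']).as_matrix(); print(np.round(T0.T@LA,2).tolist())
imaging.grab_frame('side'); imaging.grab_frame('top')
for q in('clip_tongue','lip_end','brake_tip'):
    a,ca=best('side',q);b,cb=best('top',q); print(q,a,round(ca,2),b,round(cb,2),np.round(tri(a,b),3) if a is not None and b is not None else '')
E
```

```text
[ 0.171  0.841 -1.029  2.387  1.619  1.765 -1.332] [ 0.5116 -0.0907  0.1665] [ 0.92   1.9   -0.551] [-0.4  0.  -0. ] 6.17
[[-0.29, 0.78, 0.55], [0.37, 0.62, -0.69], [-0.88, -0.0, -0.47]]
X [ 0.516 -0.085  0.123] z [ 0.54 -0.7  -0.47] rel [0.48, 0.09, 0.24] [0.0, -0.0, 0.0] deg 0
X [ 0.557 -0.087  0.113] z [ 0.54 -0.7  -0.47] rel [0.44, 0.48, 0.59] [0.0, -0.0, 0.0] deg 0
[[0.25, 0.36, -0.9], [0.62, 0.65, 0.44], [0.74, -0.67, -0.06]]
clip_tongue [217.6, 155.0] 0.54 [224.6, 118.2] 0.82 [0.663 0.077 0.235]
lip_end [234.6, 186.0] 0.71 None 0 
brake_tip [265.9, 168.9] 0.66 [391.6, 153.1] 0.42 [ 0.735 -0.357 -0.073]
```

Call:
{"fn": "servo_tool", "kwargs": {"motion": [[[1,0.2,0.02,0.06,0,0,0],[1,0.4,0.05,0.12,0,0,0],[1,0.55,0.06,0.2,0,0,0],[1,0.55,0.15,0.3,0,0,0],[1,0.52,0.25,0.4,0,0,0],[1,0.5,0.35,0.5,0,0,0],[1,0.5,0.45,0.6,0,0,0],[1,0.5,0.45,0.6,0,0,0]]]}}

```text
clock: 7.23
tool_pos: [0.5563, -0.0874, 0.1097]
tcp_rot: [0.922, 1.896, -0.55]
wrist_force: [-0.3, 0.2, 0.3]
opening: 0.0
```

```bash
python3 log.py; python3 - <<'E'
from plan3 import *
T=zrot(28,-50,0); dx,dz,bad=place(T,.022); P0=LE-.16*y-.0215*x-.005*z+dx*x+dz*z
rel(P0,T); rel(P0+.02*z,T)
a=imaging.grab_frame('side'); b=imaging.grab_frame('top')
cv2.imwrite('pics/e.png',np.vstack([cv2.resize(a[120:220,200:333],(532,400),interpolation=2)[:300],cv2.resize(b[100:200,200:333],(532,400),interpolation=2)[100:]]))
E
```

```text
[ 0.145  0.98  -0.918  2.284  1.762  1.769 -1.327] [ 0.5563 -0.0874  0.1097] [ 0.922  1.896 -0.55 ] [-0.3  0.2  0.3] 7.23
[[-0.29, 0.79, 0.55], [0.37, 0.62, -0.69], [-0.88, 0.0, -0.47]]
X [ 0.569 -0.087  0.129] z [ 0.54 -0.7  -0.47] rel [-0.26, 0.13, -0.03] [0.0, -0.0, 0.0] deg 0
X [ 0.58  -0.087  0.146] z [ 0.54 -0.7  -0.47] rel [-0.48, 0.24, -0.05] [0.0, -0.0, 0.0] deg 0
```

View pics/e.png

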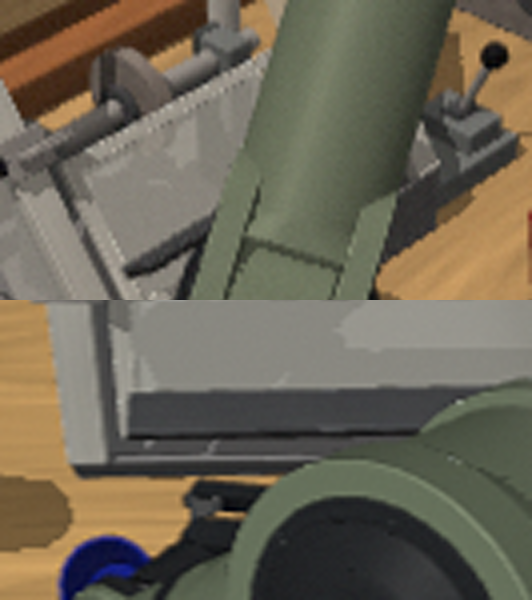

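Call:
{"fn": "servo_tool", "kwargs": {"motion": [[[1,-0.05,0.03,0,0,0,0],[1,-0.1,0.05,-0.01,0,0,0],[1,-0.15,0.08,-0.02,0,0,0],[1,-0.2,0.1,-0.02,0,0,0],[1,-0.25,0.13,-0.03,0,0,0],[1,-0.3,0.15,-0.03,0,0,0],[1,-0.35,0.18,-0.04,0,0,0],[1,-0.4,0.2,-0.04,0,0,0]]]}}

```text
clock: 8.0
tool_pos: [0.5752, -0.0867, 0.14]
tcp_rot: [0.921, 1.898, -0.55]
wrist_force: [-0.3, -0.3, 0.2]
opening: -0.0003
```

```bash
python3 log.py; python3 - <<'E'
from plan3 import *
imaging.grab_frame('side'); imaging.grab_frame('top')
for q in('clip_tongue','lip_end'):
    a,ca=best('side',q);b,cb=best('top',q); print(q,a,round(ca,2),b,round(cb,2),np.round(tri(a,b),3) if a is not None and b is not None else '')
E
```

```text
[ 0.176  0.912 -0.945  2.246  1.743  1.732 -1.231] [ 0.5752 -0.0867  0.14  ] [ 0.921  1.898 -0.55 ] [-0.3 -0.3  0.2] 8.0
[[-0.29, 0.79, 0.55], [0.37, 0.62, -0.69], [-0.88, 0.0, -0.47]]
clip_tongue [215.0, 156.2] 0.5 [225.3, 121.2] 0.7 [0.663 0.081 0.231]
lip_end [243.9, 177.5] 0.45 [233.5, 154.1] 0.94 [0.575 0.056 0.181]
```

Call:
{"fn": "servo_tool", "kwargs": {"motion": [[[1,-0.02,0.01,0,0,0,0],[1,-0.05,0.03,0,0,0,0],[1,-0.07,0.04,0,0,0,0],[1,-0.1,0.05,-0.01,0,0,0],[1,-0.12,0.06,-0.01,0,0,0],[1,-0.14,0.07,-0.01,0,0,0],[1,-0.16,0.08,-0.01,0,0,0],[1,-0.18,0.09,-0.01,0,0,0]]]}}

```text
clock: 8.97
tool_pos: [0.5843, -0.0872, 0.1526]
tcp_rot: [0.921, 1.898, -0.55]
wrist_force: [-0.2, -0.5, 0.1]
opening: -0.0001
```

```bash
python3 log.py; python3 - <<'E'
from plan3 import *
a=imaging.grab_frame('side'); b=imaging.grab_frame('top')
cv2.imwrite('pics/f.png',np.vstack([cv2.resize(a[120:220,200:333],(532,400),interpolation=2)[:300],cv2.resize(b[100:200,200:333],(532,400),interpolation=2)[100:]]))
E
```

```text
[ 0.19   0.886 -0.954  2.226  1.738  1.715 -1.188] [ 0.5843 -0.0872  0.1526] [ 0.921  1.898 -0.55 ] [-0.2 -0.5  0.1] 8.97
[[-0.29, 0.79, 0.55], [0.37, 0.62, -0.69], [-0.88, 0.0, -0.47]]
```

View pics/f.png

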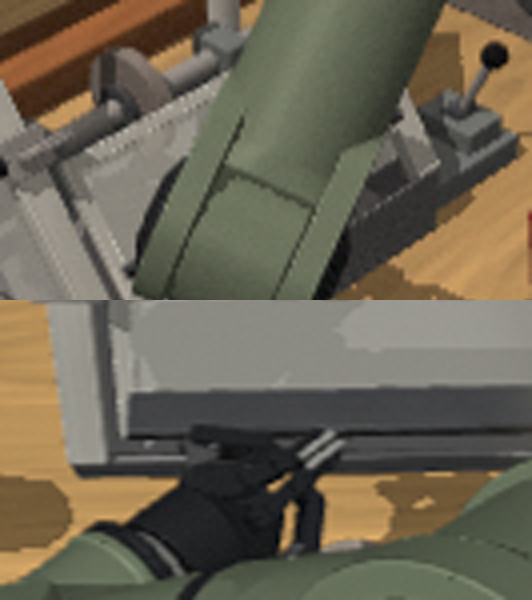

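```bash
python3 - <<'E'
from plan3 import *
s=robot.state(); X=g(s['tool_pos']); print('tcp px',proj('top',X),proj('side',X))
Lc=LE-.16*y
for n,d in(('free top',-.0215*x+.005*z),('free bot',-.0215*x-.005*z),('pane top',.0215*x+.005*z)): print(n,Lc+d,proj('top',Lc+d),proj('side',Lc+d))
print('tcp in lip',LA.T@(X-Lc))
E
```

```text
tcp px [288.75322158 154.61373303] [270.76679651 163.51136047]
free top [ 0.57634977 -0.08734518  0.15742964] [289.05811624 157.15325799] [272.54423149 163.29587637]
free bot [ 0.57061683 -0.08713296  0.14923889] [288.80881076 159.73011158] [273.76626776 166.02063383]
pane top [ 0.61154588 -0.08864803  0.13276111] [288.28245674 146.49101347] [265.26789111 164.9103309 ]
tcp in lip [-0.01220619  0.00041862  0.00570668]
```

```bash
python3 - <<'E'
from plan3 import *
b=imaging.grab_frame('top'); a=imaging.grab_frame('side')
z1=b[138:178,240:310]; f=lambda i:(255*(i/255.)**.5).astype(np.uint8)
m=cv2.resize(f(z1),None,fx=10,fy=10,interpolation=cv2.INTER_NEAREST); cv2.imwrite('pics/g.png',m)
for q in('lip_under','lip_end','sash_lip','clip_tongue'):
    print(q,[(np.round(r['point'],1).tolist(),round(r['conf'],2)) for r in spot_point('side',q)],[(np.round(r['point'],1).tolist(),round(r['conf'],2)) for r in spot_point('top',q)])
E
```

```text
lip_under [] [([286.4, 153.1], 0.62)]
lip_end [] [([231.1, 154.7], 0.92)]
sash_lip [([214.7, 328.2], 0.31)] [([282.0, 150.8], 0.63)]
clip_tongue [([213.7, 154.8], 0.75)] [([224.2, 123.2], 0.9)]
```

View pics/g.png

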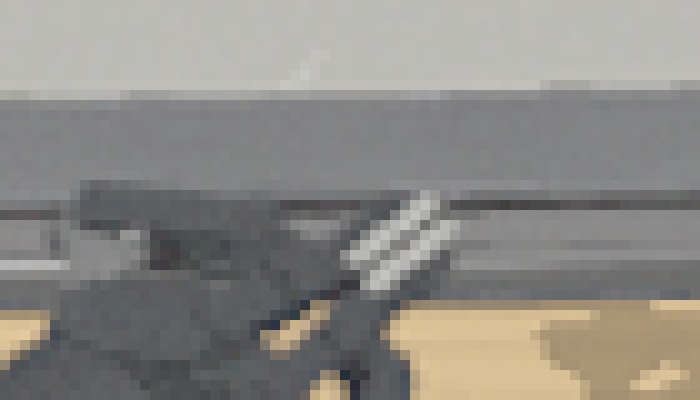

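```bash
cat > tgt.py <<'E'
from plan3 import *
from scipy.optimize import brentq
az,el=-45,22
f=lambda r:(zrot(el,az,r)[:,1]@z)+.12
T=[zrot(el,az,brentq(f,a,b)) for a,b in((-90,0),) ][0]
Lc=LE-.17*y-.0215*x-.005*z   # free edge, underside
E
python3 - <<'E'
from tgt import *
print(brentq(f,-90,0),'T in lip',np.round(LA.T@T,2).tolist())
T0=R.from_rotvec(robot.state()['tcp_rot']).as_matrix()
s=robot.state()
rel(g(s['tool_pos'])-.02*z-.02*x,T0)
A=Lc-.005*x-.04*z; B=Lc+.03*x-.03*z
for X in(A,B): rel(X,T); print(ik(X,T,g(s['joint_pos'])))
E
```

```text
-30.902420597740857 T in lip [[-0.03, 0.66, 0.75], [-0.14, 0.74, -0.66], [-0.99, -0.12, 0.07]]
X [ 0.556 -0.086  0.147] z [ 0.55 -0.69 -0.47] rel [0.16, -0.27, -0.17] [0.0, 0.0, 0.0] deg 0
X [ 0.543 -0.096  0.119] z [ 0.63 -0.68 -0.37] rel [0.47, -0.47, -0.01] [-0.03, -0.08, -0.37] deg 34
(array([ 0.05261372,  0.9787033 , -0.7865475 ,  2.41565409,  1.86378072,
        1.82939126, -0.93829913]), np.float64(2.481423176969859e-06))
X [ 0.578 -0.097  0.107] z [ 0.63 -0.68 -0.37] rel [0.47, -0.14, 0.31] [-0.03, -0.08, -0.37] deg 34
(array([ 0.06585093,  0.99731501, -0.74924139,  2.33987217,  1.92401492,
        1.79170137, -0.8759912 ]), np.float64(2.8085501693147486e-06))
```

Call:
{"fn": "servo_tool", "kwargs": {"motion": [[[1,0,-0.15,-0.2,0,0,0],[1,0.1,-0.35,-0.25,0,0,0],[1,0.25,-0.5,-0.2,-0.01,-0.02,-0.07],[1,0.4,-0.5,-0.1,-0.01,-0.03,-0.14],[1,0.47,-0.47,-0.01,-0.02,-0.05,-0.21],[1,0.47,-0.47,-0.01,-0.03,-0.07,-0.28],[1,0.47,-0.47,-0.01,-0.03,-0.08,-0.34],[1,0.47,-0.47,-0.01,-0.03,-0.08,-0.37]]]}}

```text
clock: 10.23
tool_pos: [0.5429, -0.0956, 0.1188]
tcp_rot: [0.272, 2.048, -0.879]
wrist_force: [-0.3, -0.2, -0.3]
opening: -0.0001
```

```bash
python3 log.py; python3 - <<'E'
from tgt import *
rel(Lc+.03*x-.035*z,T); 
E
```

```text
[ 0.041  0.988 -0.791  2.391  1.829  1.815 -0.911] [ 0.5429 -0.0956  0.1188] [ 0.272  2.048 -0.879] [-0.3 -0.2 -0.3] 10.23
[[-0.6, 0.49, 0.64], [-0.13, 0.73, -0.67], [-0.79, -0.49, -0.38]]
X [ 0.575 -0.097  0.103] z [ 0.63 -0.68 -0.37] rel [-0.08, 0.27, 0.34] [0.0, 0.0, 0.01] deg 1
```

Call:
{"fn": "servo_tool", "kwargs": {"motion": [[[1,-0.02,0.07,0.09,0,0,0],[1,-0.04,0.14,0.17,0,0,0],[1,-0.06,0.2,0.26,0,0,0],[1,-0.08,0.27,0.34,0,0,0],[1,-0.08,0.27,0.34,0,0,0],[1,-0.12,0.26,0.34,0,0,0],[1,-0.17,0.26,0.34,0,0,0],[1,-0.21,0.25,0.35,0,0,0]]]}}

```text
clock: 10.9
tool_pos: [0.5807, -0.0977, 0.1123]
tcp_rot: [0.272, 2.048, -0.879]
wrist_force: [0.6, 0.2, 0.5]
opening: -0.0003
```

```bash
python3 log.py; python3 - <<'E'
from tgt import *
s=robot.state(); print('tcp rel free edge underside, lip axes',LA.T@(g(s['tool_pos'])-Lc))
rel(g(s['tool_pos'])+.02*z,T); print(proj('top',s['tool_pos']))
b=imaging.grab_frame('top')
z1=b[138:178,240:310]; f=lambda i:(255*(i/255.)**.5).astype(np.uint8)
cv2.imwrite('pics/h.png',cv2.resize(f(z1),None,fx=10,fy=10,interpolation=cv2.INTER_NEAREST))
E
```

```text
[ 0.069  0.989 -0.758  2.309  1.895  1.766 -0.823] [ 0.5807 -0.0977  0.1123] [ 0.272  2.048 -0.879] [0.6 0.2 0.5] 10.9
[[-0.6, 0.49, 0.64], [-0.13, 0.73, -0.67], [-0.79, -0.49, -0.38]]
tcp rel free edge underside, lip axes [ 0.02973441 -0.00014163 -0.02423825]
X [ 0.592 -0.098  0.129] z [ 0.63 -0.68 -0.37] rel [-0.25, -0.03, 0.02] [0.0, 0.0, 0.01] deg 1
[291.2313633  158.42908823]
```

View pics/h.png

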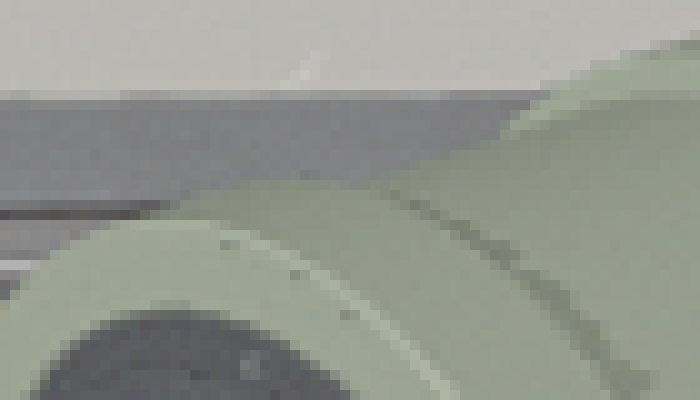

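Call:
{"fn": "servo_tool", "kwargs": {"motion": [[[1,-0.04,-0.01,0,0,0,0],[1,-0.08,-0.01,0,0,0,0],[1,-0.12,-0.01,0,0,0,0],[1,-0.15,-0.02,0,0,0,0],[1,-0.18,-0.02,0,0,0,0],[1,-0.21,-0.02,0,0,0,0],[1,-0.24,-0.02,0,0,0,0],[1,-0.27,-0.02,0,0,0,0]]]}}

```text
clock: 11.62
tool_pos: [0.593, -0.0966, 0.1307]
tcp_rot: [0.272, 2.048, -0.88]
wrist_force: [-3.0, -3.3, -2.5]
opening: 0.0001
```

```bash
cat > chk.py <<'E'
from tgt import *
s=robot.state(); print('tcp lip axes',np.round(LA.T@(g(s['tool_pos'])-Lc),4),'F lip',np.round(LA.T@g(s['wrist_force']),2))
for k in(.02,.08): rel(g(s['tool_pos'])+k*z,T)
b=imaging.grab_frame('top');a=imaging.grab_frame('side')
for q in('lip_end','clip_tongue'): print(q,[[(np.round(r['point'],1).tolist(),round(r['conf'],2)) for r in spot_point(c,q)[:2]] for c in('side','top')])
# columns where the lip's dark band starts/ends in top view, at column 236
print(b[140:165,236].mean(1).astype(int).tolist())
E
python3 log.py; python3 chk.py
```

```text
[ 0.083  0.943 -0.77   2.287  1.885  1.735 -0.765] [ 0.593  -0.0966  0.1307] [ 0.272  2.048 -0.88 ] [-3.  -3.3 -2.5] 11.62
[[-0.6, 0.49, 0.64], [-0.13, 0.73, -0.68], [-0.79, -0.49, -0.38]]
tcp lip axes [ 0.0293  0.0013 -0.0021] F lip [-0.92 -3.38 -3.67]
X [ 0.605 -0.097  0.147] z [ 0.63 -0.68 -0.37] rel [-0.25, -0.03, 0.02] [0.0, 0.0, 0.01] deg 1
X [ 0.639 -0.098  0.196] z [ 0.63 -0.68 -0.37] rel [-0.99, -0.13, 0.07] [0.0, 0.0, 0.01] deg 1
lip_end [[([233.2, 184.8], 0.44)], [([230.8, 154.5], 0.64), ([391.0, 150.1], 0.57)]]
clip_tongue [[([215.6, 153.2], 0.77)], [([225.9, 118.2], 0.71)]]
[139, 148, 148, 148, 148, 153, 98, 65, 64, 66, 66, 67, 66, 67, 68, 63, 55, 28, 56, 103, 106, 107, 77, 67, 121]
```

Call:
{"fn": "servo_tool", "kwargs": {"motion": [[[1,-0.06,-0.01,0,0,0,0],[1,-0.12,-0.02,0.01,0,0,0],[1,-0.18,-0.02,0.01,0,0,0],[1,-0.24,-0.03,0.02,0,0,0],[1,-0.3,-0.04,0.02,0,0,0],[1,-0.36,-0.05,0.03,0,0,0],[1,-0.42,-0.06,0.03,0,0,0],[1,-0.48,-0.06,0.03,0,0,0]]]}}

```text
clock: 12.58
tool_pos: [0.6158, -0.0965, 0.1631]
tcp_rot: [0.272, 2.047, -0.878]
wrist_force: [-2.1, -1.8, -3.9]
opening: -0.0
```

```bash
python3 log.py; python3 chk.py
```

```text
[ 0.113  0.869 -0.789  2.243  1.873  1.679 -0.664] [ 0.6158 -0.0965  0.1631] [ 0.272  2.047 -0.878] [-2.1 -1.8 -3.9] 12.58
[[-0.6, 0.49, 0.64], [-0.13, 0.73, -0.67], [-0.79, -0.48, -0.37]]
tcp lip axes [0.0294 0.0023 0.0374] F lip [ 0.6  -1.88 -4.36]
X [ 0.627 -0.097  0.179] z [ 0.63 -0.68 -0.37] rel [-0.25, -0.03, 0.02] [0.0, 0.0, 0.01] deg 1
X [ 0.662 -0.098  0.229] z [ 0.63 -0.68 -0.37] rel [-0.99, -0.13, 0.07] [0.0, 0.0, 0.01] deg 1
lip_end [[([227.2, 173.2], 0.58)], [([131.3, 246.5], 0.68), ([232.2, 141.1], 0.58)]]
clip_tongue [[([213.8, 152.9], 0.72)], [([224.8, 119.1], 0.74), ([285.4, 143.0], 0.44)]]
[68, 68, 68, 68, 68, 71, 55, 19, 117, 122, 120, 119, 120, 120, 121, 121, 106, 106, 106, 106, 107, 109, 79, 69, 122]
```

Call:
{"fn": "servo_tool", "kwargs": {"motion": [[[1,-0.06,-0.01,0,0,0,0],[1,-0.12,-0.02,0.01,0,0,0],[1,-0.18,-0.02,0.01,0,0,0],[1,-0.24,-0.03,0.02,0,0,0],[1,-0.3,-0.04,0.02,0,0,0],[1,-0.36,-0.05,0.03,0,0,0],[1,-0.42,-0.06,0.03,0,0,0],[1,-0.46,-0.06,0.03,0,0,0]]]}}

```text
clock: 13.55
tool_pos: [0.6372, -0.097, 0.1938]
tcp_rot: [0.272, 2.046, -0.878]
wrist_force: [-1.3, -0.4, -3.3]
opening: 0.0002
```

```bash
python3 log.py; python3 chk.py; python3 - <<'E'
from h import *
a=imaging.grab_frame('side'); b=imaging.grab_frame('top')
z=lambda i,r,c:cv2.resize(i[r:r+50,c:c+60],None,fx=9,fy=9,interpolation=2)
m=np.vstack([z(a,135,195),z(b,100,200)]); cv2.imwrite('pics/i.png',np.hstack([z(a,135,195),z(b,100,200)])[:, :1080]) 
m=cv2.imread('pics/i.png'); cv2.imwrite('pics/i.png',cv2.resize(m,(800,333),interpolation=3))
E
```

```text
[ 0.141  0.806 -0.804  2.196  1.859  1.629 -0.569] [ 0.6372 -0.097   0.1938] [ 0.272  2.046 -0.878] [-1.3 -0.4 -3.3] 13.55
[[-0.6, 0.49, 0.64], [-0.13, 0.73, -0.67], [-0.79, -0.48, -0.37]]
tcp lip axes [0.0292 0.0026 0.0749] F lip [ 0.88 -0.48 -3.46]
X [ 0.649 -0.097  0.21 ] z [ 0.63 -0.68 -0.37] rel [-0.25, -0.03, 0.02] [0.0, 0.0, 0.01] deg 1
X [ 0.683 -0.099  0.259] z [ 0.63 -0.68 -0.37] rel [-0.99, -0.13, 0.07] [0.0, 0.0, 0.01] deg 1
lip_end [[([223.2, 160.1], 0.59)], [([229.1, 130.1], 0.83)]]
clip_tongue [[([214.8, 155.6], 0.78)], [([223.9, 119.4], 0.62)]]
[97, 120, 122, 122, 120, 121, 121, 120, 121, 120, 122, 120, 122, 121, 121, 121, 108, 107, 105, 107, 107, 110, 83, 62, 55]
```

View pics/i.png

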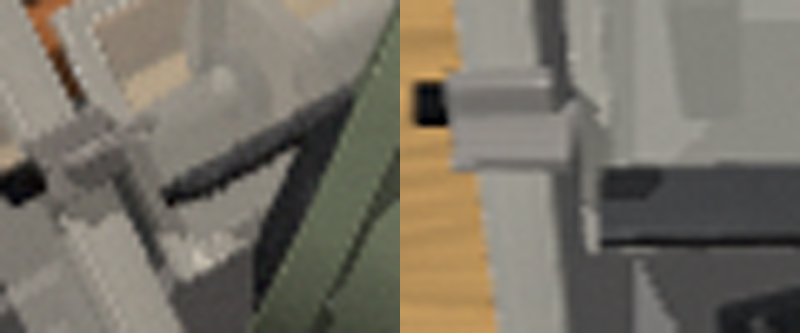

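```bash
cat > fit2.py <<'E'
from fit import *
# p: lip_end stage1(3), yaw, c(tongue travel from stage1), perp, s1(=start offset stage0->1)
T1=[(214.6,157.7),(217.6,155),(215,156.2),(213.7,154.8),(215.6,153.2),(213.8,152.9),(214.8,155.6)]
T2=[(227,119.8),(224.6,118.2),(225.3,121.2),(224.2,123.2),(225.9,118.2),(224.8,119.1),(223.9,119.4)]
L=[('side',0,(232.3,186.6)),('side',0,(233.4,185.9)),('side',0,(234.6,186)),('top',0,(231.1,153.5)),('top',0,(231.1,154.7)),
('side',.0395,(227.2,173.2)),('top',.0395,(232.2,141.1)),('side',.077,(223.2,160.1)),('side',.077,(221.5,163)),('top',.077,(229.1,130.1)),('top',.077,(230,131))]
L+=EXTRA if 'EXTRA' in globals() else []
RR=[('side',0,(300,148.5)),('top',0,(339,152.3))]
def pts(p,d):
    x,y,z=axes(p[3]); return p[:3]+d*z
def r(p,wp):
    x,y,z=axes(p[3]); s=lambda d:0 if d==0 else d-p[6]
    o=[proj(c,pts(p,s(d)))-v for c,d,v in L]+[proj(c,pts(p,s(d))-.3*y)-v for c,d,v in RR]
    t=pts(p,p[4])+.007*y+p[5]*x
    o+=[(proj('side',t)-v)*.6 for v in T1]+[(proj('top',t)-v)*.6 for v in T2]
    return np.concatenate(o+[[p[5]*wp]])
if __name__=='__main__':
    for wp in(10,5000):
        s=least_squares(r,[.595,.073,.145,-.03,.105,0,0],args=(wp,),x_scale=[.01,.01,.01,.05,.01,.01,.01]); p=s.x
        J=np.linalg.inv(s.jac.T@s.jac); print(wp,np.round(p,4),'remaining from stage3',round(p[4]-.077+p[6],4),'cost',round(s.cost,1),'sd c',round(J[4,4]**.5*1.5,4)); print(np.round(s.fun[:26].reshape(-1,2),1).tolist())
E
python3 fit2.py
```

```text
10 [ 0.5929  0.0729  0.145  -0.0246  0.1134  0.0086 -0.0078] remaining from stage3 0.0285 cost 21.6 sd c 0.0037
[[1.6, -0.4], [0.5, 0.3], [-0.7, 0.2], [0.0, 0.4], [0.0, -0.8], [0.2, -0.5], [-2.1, 0.1], [-0.9, 1.8], [0.8, -1.1], [0.2, 0.4], [-0.7, -0.5], [-2.1, -0.4], [-0.4, 0.9]]
5000 [ 0.5943  0.0729  0.1429 -0.0263  0.1168  0.     -0.0077] remaining from stage3 0.0321 cost 25.2 sd c 0.0031
[[1.3, -0.1], [0.2, 0.6], [-1.0, 0.5], [0.1, -0.0], [0.1, -1.2], [0.0, -0.1], [-2.0, -0.2], [-1.1, 2.2], [0.6, -0.7], [0.3, 0.1], [-0.6, -0.8], [-2.3, -0.0], [-0.6, 0.7]]
```

Call:
{"fn": "servo_tool", "kwargs": {"motion": [[[1,-0.04,-0.01,0,0,0,0],[1,-0.08,-0.01,0,0,0,0],[1,-0.12,-0.02,0,0,0,0],[1,-0.16,-0.02,0.01,0,0,0],[1,-0.2,-0.03,0.01,0,0,0],[1,-0.24,-0.03,0.02,0,0,0],[1,-0.28,-0.04,0.02,0,0,0],[1,-0.28,-0.04,0.02,0,0,0]]]}}

```text
clock: 14.62
tool_pos: [0.6502, -0.0973, 0.2126]
tcp_rot: [0.272, 2.045, -0.878]
wrist_force: [-1.0, 0.1, -0.8]
opening: -0.0
```

```bash
python3 log.py; python3 chk.py; python3 - <<'E'
from h import *
a=imaging.grab_frame('side'); b=imaging.grab_frame('top')
z=lambda i,r,c:cv2.resize(i[r:r+40,c:c+40],(400,400),interpolation=2)
cv2.imwrite('pics/j.png',np.hstack([z(a,137,200),z(b,100,205)]))
E
```

```text
[ 0.156  0.772 -0.812  2.164  1.849  1.6   -0.512] [ 0.6502 -0.0973  0.2126] [ 0.272  2.045 -0.878] [-1.   0.1 -0.8] 14.62
[[-0.6, 0.49, 0.64], [-0.13, 0.73, -0.67], [-0.79, -0.48, -0.37]]
tcp lip axes [0.0291 0.0028 0.0977] F lip [-0.39  0.06 -1.27]
X [ 0.662 -0.098  0.229] z [ 0.63 -0.68 -0.37] rel [-0.25, -0.03, 0.02] [0.0, 0.0, 0.01] deg 1
X [ 0.696 -0.099  0.278] z [ 0.63 -0.68 -0.37] rel [-0.99, -0.13, 0.07] [0.0, 0.0, 0.01] deg 1
lip_end [[([219.0, 156.0], 0.58)], [([229.8, 122.7], 0.91)]]
clip_tongue [[([215.6, 154.3], 0.47)], [([223.1, 118.6], 0.74)]]
[95, 120, 123, 121, 121, 121, 120, 121, 121, 120, 121, 121, 121, 121, 122, 128, 85, 44, 31, 31, 27, 39, 45, 37, 38]
```

View pics/j.png

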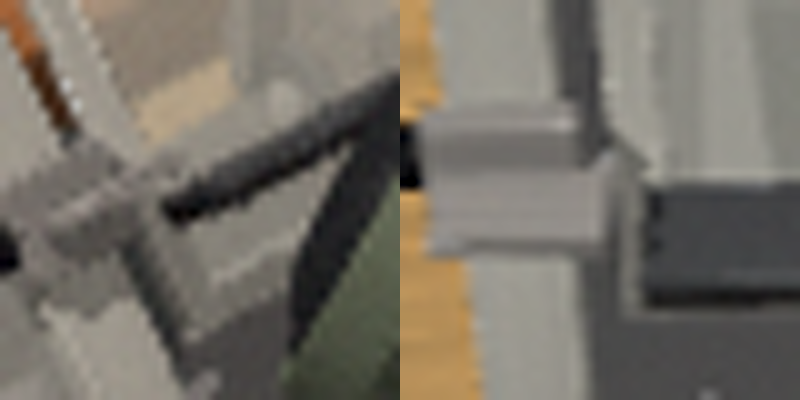

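```bash
sed -i "s/^L+=EXTRA.*/L+=[('side',.0998,(219,156)),('top',.0998,(229.8,122.7)),('top',.0998,(229.7,124.4))]/; s/stage3',round(p\[4\]-.077/stage4',round(p[4]-.0998/; s/fun\[:26\]/fun[:32]/" fit2.py
sed -i "s/(214.8,155.6)\]/(214.8,155.6),(215.6,154.3)]/; s/(223.9,119.4)\]/(223.9,119.4),(223.1,118.6)]/" fit2.py
python3 fit2.py; python3 - <<'E'
from h import *
imaging.grab_frame('top');imaging.grab_frame('side')
for c in('side','top'):
    for q in('clip','clip_tongue'):
        for r in trace(c,q)[:1]:
            ys,xs=np.nonzero(r['pixels']); print(c,q,round(r['conf'],2),xs.min(),xs.max(),ys.min(),ys.max(),[(int(k),int(ys[xs==k].min()),int(ys[xs==k].max())) for k in np.unique(xs)])
E
```

```text
10 [ 0.5933  0.0727  0.1444 -0.0252  0.114   0.0078 -0.0076] remaining from stage4 0.0066 cost 25.4 sd c 0.0035
[[1.6, -0.4], [0.5, 0.3], [-0.7, 0.2], [0.1, 0.2], [0.1, -1.0], [0.3, -0.4], [-2.0, 0.1], [-0.9, 2.0], [0.8, -0.9], [0.3, 0.4], [-0.6, -0.5], [0.1, -0.6], [-0.9, 1.0], [-0.8, -0.7], [-2.1, -0.3], [-0.4, 0.9]]
5000 [ 0.5946  0.0727  0.1426 -0.0266  0.1171  0.     -0.0073] remaining from stage4 0.01 cost 28.8 sd c 0.003
[[1.3, -0.1], [0.2, 0.6], [-1.0, 0.5], [0.2, -0.1], [0.2, -1.3], [0.1, 0.0], [-1.9, -0.2], [-1.1, 2.3], [0.6, -0.6], [0.4, 0.1], [-0.5, -0.8], [-0.1, -0.2], [-0.8, 0.7], [-0.7, -1.0], [-2.3, 0.0], [-0.6, 0.7]]
side clip 0.5 195 214 152 164 [(195, 161, 162), (196, 160, 163), (197, 159, 164), (198, 158, 164), (199, 156, 164), (200, 155, 164), (201, 155, 164), (202, 154, 164), (203, 154, 164), (204, 153, 164), (205, 153, 164), (206, 153, 163), (207, 152, 162), (208, 152, 162), (209, 153, 161), (210, 153, 160), (211, 154, 160), (212, 154, 159), (213, 154, 156), (214, 154, 155)]
side clip_tongue 0.56 195 215 152 165 [(195, 161, 163), (196, 160, 164), (197, 159, 164
[... 527 characters left out ...]
(212, 110, 125), (213, 110, 125), (214, 110, 125), (215, 110, 125), (216, 110, 125), (217, 110, 125), (218, 110, 124), (219, 110, 124), (220, 110, 124), (221, 110, 124), (222, 111, 124), (223, 114, 124), (224, 115, 124), (225, 117, 120)]
top clip_tongue 0.88 201 225 110 125 [(201, 114, 115), (202, 113, 117), (203, 112, 118), (204, 112, 118), (205, 112, 118), (206, 111, 119), (207, 110, 125), (208, 110, 125), (209, 110, 125), (210, 110, 125), (211, 110, 125), (212, 110, 125), (213, 110, 125), (214, 110, 125), (215, 110, 125), (216, 110, 125), (217, 110, 125), (218, 110, 125), (219, 110, 125), (220, 110, 125), (221, 110, 125), (222, 110, 125), (223, 113, 125), (224, 115, 125), (225, 115, 124)]
```

Call:
{"fn": "servo_tool", "kwargs": {"motion": [[[1,-0.03,0,0,0,0,0],[1,-0.06,-0.01,0,0,0,0],[1,-0.09,-0.01,0,0,0,0],[1,-0.11,-0.01,0.01,0,0,0],[1,-0.11,-0.01,0.01,0,0,0],[1,-0.11,-0.01,0.01,0,0,0],[1,-0.11,-0.01,0.01,0,0,0],[1,-0.11,-0.01,0.01,0,0,0]]]}}

```text
clock: 15.98
tool_pos: [0.6553, -0.0974, 0.2189]
tcp_rot: [0.272, 2.046, -0.878]
wrist_force: [-0.7, -0.3, -0.4]
opening: 0.0001
```

```bash
python3 log.py; python3 chk.py; python3 - <<'E'
from h import *
a=imaging.grab_frame('side'); b=imaging.grab_frame('top')
z=lambda i,r,c:cv2.resize(i[r:r+40,c:c+40],(400,400),interpolation=2)
f=lambda i:(255*(i/255.)**.6).astype(np.uint8)
cv2.imwrite('pics/k.png',f(np.hstack([z(a,137,195),z(b,95,200)])))
for c in('side','top'):
    i=[a,b][c=='top']
    for r in trace(c,'sash_cap')[:1]+trace(c,'sash_lip')[:1]:
        ys,xs=np.nonzero(r['pixels']); k=xs.min(); print(c,round(r['conf'],2),[(int(k),int(ys[xs==k].min()),int(ys[xs==k].max())) for k in np.unique(xs)[:14]])
E
```

```text
[ 0.161  0.761 -0.814  2.151  1.846  1.589 -0.49 ] [ 0.6553 -0.0974  0.2189] [ 0.272  2.046 -0.878] [-0.7 -0.3 -0.4] 15.98
[[-0.6, 0.49, 0.64], [-0.13, 0.73, -0.67], [-0.79, -0.48, -0.37]]
tcp lip axes [0.0296 0.0029 0.1058] F lip [-0.36 -0.33 -0.74]
X [ 0.667 -0.098  0.235] z [ 0.63 -0.68 -0.37] rel [-0.25, -0.03, 0.02] [0.0, 0.0, 0.01] deg 1
X [ 0.701 -0.099  0.284] z [ 0.63 -0.68 -0.37] rel [-0.99, -0.13, 0.07] [0.0, 0.0, 0.01] deg 1
lip_end [[([219.7, 152.6], 0.6)], []]
clip_tongue [[([216.2, 153.1], 0.67)], [([225.7, 119.4], 0.57)]]
[95, 120, 122, 121, 121, 119, 121, 119, 120, 121, 120, 121, 122, 126, 78, 36, 30, 30, 43, 58, 40, 37, 41, 33, 32]
side 0.16 [(193, 315, 316), (194, 314, 320), (195, 314, 322), (196, 313, 323), (197, 312, 324), (198, 312, 325), (199, 311, 326), (200, 310, 327), (201, 310, 328), (202, 309, 329), (203, 308, 329), (204, 307, 330), (205, 307, 331), (206, 308, 332)]
top 0.77 [(228, 123, 125), (229, 117, 126), (230, 116, 126), (231, 116, 126), (232, 116, 126), (233, 116, 126), (234, 116, 126), (235, 116, 126), (236, 116, 126), (237, 116, 126), (238, 116, 126), (239, 116, 126), (240, 116, 126), (241, 116, 126)]
top 0.61 [(318, 125, 126), (319, 125, 126), (320, 125, 126), (321, 125, 126), (322, 125, 126), (323, 125, 126)]
```

View pics/k.png

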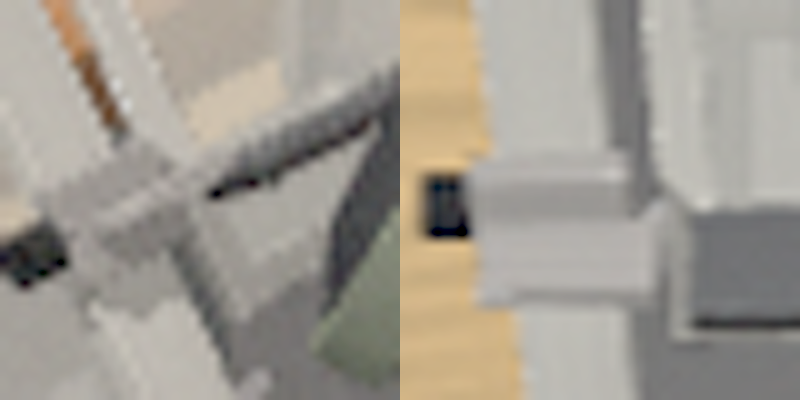

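Call:
{"fn": "servo_tool", "kwargs": {"motion": [[[1,-0.02,0,0,0,0,0],[1,-0.03,0,0,0,0,0],[1,-0.03,0,0,0,0,0],[1,-0.03,0,0,0,0,0],[1,0.1,0.01,-0.01,0,0,0],[1,0.2,0.02,-0.02,0,0,0],[1,0.3,0.03,-0.03,0,0,0],[1,0.38,0.04,-0.03,0,0,0]]]}}

```text
clock: 17.25
tool_pos: [0.6365, -0.0971, 0.1935]
tcp_rot: [0.271, 2.047, -0.878]
wrist_force: [-0.3, -0.4, 0.2]
opening: -0.0001
```

Call:
{"fn": "servo_tool", "kwargs": {"motion": [[[1,0,-0.1,-0.1,0,0,0],[1,0,-0.2,-0.2,0,0,0],[1,0.01,-0.3,-0.35,0,0,0],[1,0.01,-0.4,-0.5,0,0,0],[1,0.02,-0.5,-0.6,0,0,0],[1,0.02,-0.6,-0.75,0,0,0],[1,0.02,-0.7,-0.9,0,0,0],[1,0.02,-0.7,-0.9,0,0,0]]]}}

```text
clock: 17.92
tool_pos: [0.5614, -0.0892, 0.2485]
tcp_rot: [0.27, 2.044, -0.878]
wrist_force: [-0.0, 0.2, 0.4]
opening: -0.0004
```

```bash
python3 log.py; python3 chk.py; python3 - <<'E'
from h import *
for c in('side','top'):
    for q in ('sash_cap','brake_tip'):
      for r in trace(c,q)[:1]:
        ys,xs=np.nonzero(r['pixels']); print(c,q,round(r['conf'],2),xs.min(),xs.max(),np.round(r['point'],1),[(int(k),int(ys[xs==k].min()),int(ys[xs==k].max())) for k in np.unique(xs)[:6]])
    print([(np.round(r['point'],1).tolist(),round(r['conf'],2)) for r in spot_point(c,'brake_tip')])
E
```

```text
[ 0.136  0.643 -0.914  2.347  1.69   1.645 -0.613] [ 0.5614 -0.0892  0.2485] [ 0.27   2.044 -0.878] [-0.   0.2  0.4] 17.92
[[-0.6, 0.49, 0.64], [-0.13, 0.73, -0.67], [-0.79, -0.48, -0.37]]
tcp lip axes [-0.0644  0.0076  0.076 ] F lip [-0.25  0.16  0.34]
X [ 0.573 -0.09   0.265] z [ 0.63 -0.68 -0.37] rel [-0.25, -0.03, 0.02] [0.0, 0.0, 0.01] deg 1
X [ 0.607 -0.091  0.314] z [ 0.63 -0.68 -0.37] rel [-0.99, -0.13, 0.07] [0.0, 0.0, 0.01] deg 1
lip_end [[([216.8, 152.3], 0.66)], []]
clip_tongue [[([215.4, 154.3], 0.66), ([218.9, 151.9], 0.48)], [([224.7, 120.7], 0.54)]]
[94, 117, 118, 119, 118, 118, 117, 118, 117, 116, 116, 117, 116, 118, 117, 121, 105, 103, 104, 103, 105, 107, 76, 68, 121]
side sash_cap 0.69 196 214 [207.7 157.4] [(196, 161, 162), (197, 160, 163), (198, 159, 164), (199, 157, 164), (200, 156, 163), (201, 155, 163)]
[([322.8, 134.1], 0.47), ([209.5, 329.9], 0.33)]
top sash_cap 0.61 228 345 [286.9 117.7] [(228, 121, 124), (229, 116, 125), (230, 115, 125), (231, 115, 125), (232, 115, 125), (233, 115, 125)]
[([392.4, 151.2], 0.61), ([346.7, 211.6], 0.6)]
```

```bash
python3 - <<'E'
from plan3 import *
B=tri((323.1,133.4),(391.6,151.3)); print(B,proj('side',B),proj('top',B))
# hood front line: right post foot; pivot = B - .09*(sin a,0,cos a)
yl=LE-.15*y; print('hood y axis',y)
s=robot.state(); T0=R.from_rotvec(s['tcp_rot']).as_matrix(); q0=g(s['joint_pos'])
for name,T in(('cur',T0),('down',np.array([[1,0,0],[0,-1,0],[0,0,-1.]])),('az-60 el45',zrot(45,-60,-30)),('az-60 el60',zrot(60,-60,-30)),('az-20,el45',zrot(45,-20,-30))):
  for X in([.52,-.36,.13],[.64,-.36,.13]):
    q,e=ik(g(X),T,q0); print(name,X,np.round(q,2),round(e,3))
E
```

```text
[ 0.58994503 -0.37777387  0.13458154] [323.42644771 133.39152516] [391.16956849 150.80873365]
hood y axis [0.03699156 0.99931558 0.        ]
cur [0.52, -0.36, 0.13] [-0.8   1.4   1.29  2.43  3.28  0.81 -2.52] 0.063
cur [0.64, -0.36, 0.13] [ 0.63  0.88 -0.57  2.25  2.49  1.36 -0.63] 0.0
down [0.52, -0.36, 0.13] [ 1.08  0.79 -0.9   1.58  0.62  1.13 -1.51] 0.0
down [0.64, -0.36, 0.13] [ 0.9   0.99 -0.98  1.22  0.75  1.34 -1.58] 0.0
az-60 el45 [0.52, -0.36, 0.13] [ 0.84  0.62 -0.77  2.24  1.85  0.96 -0.33] 0.0
az-60 el45 [0.64, -0.36, 0.13] [ 0.73  0.78 -0.81  1.94  1.73  1.06 -0.13] 0.0
az-60 el60 [0.52, -0.36, 0.13] [ 1.11  0.68 -1.04  2.06  1.44  0.91  0.2 ] 0.0
az-60 el60 [0.64, -0.36, 0.13] [ 0.94  0.87 -1.07  1.76  1.42  1.11  0.3 ] 0.0
az-20,el45 [0.52, -0.36, 0.13] [ 1.45  0.67 -0.95  2.31  2.68  0.43 -0.12] 0.0
az-20,el45 [0.64, -0.36, 0.13] [ 1.1   0.7  -0.77  2.08  2.46  0.39 -0.04] 0.0
```

```bash
cat > dn.py <<'E'
from plan3 import *
ey=E('z',yaw)@g([0,1,0]); ex=E('z',yaw)@g([1,0,0])
TD=np.stack([-ex,ey,g([0,0,-1.])],1)
E
python3 - <<'E'
from dn import *
s=robot.state(); q0=g(s['joint_pos']); T0=R.from_rotvec(s['tcp_rot']).as_matrix()
for X in([.53,-.385,.25],[.53,-.385,.115],[.66,-.385,.115]):
    q,e=ik(g(X),TD,q0); print(np.round(q,2),round(e,3)); rel(X,TD)
w=R.from_matrix(T0.T@TD).as_rotvec()
rel([.5,-.16,.29],T0@R.from_rotvec(w*.5).as_matrix())
E
```

```text
[ 1.23  1.   -1.5   1.34  0.94  1.66  1.44] 0.0
X [ 0.53  -0.385  0.25 ] z [ 0.  0. -1.] rel [0.68, -2.91, 2.21] [-0.47, 0.6, -0.13] deg 69
[ 1.25  1.2  -1.5   1.49  1.13  1.56  1.33] 0.0
X [ 0.53  -0.385  0.115] z [ 0.  0. -1.] rel [2.01, -2.09, 2.84] [-0.47, 0.6, -0.13] deg 69
[ 0.95  1.25 -1.41  1.1   1.15  1.62  1.43] 0.0
X [ 0.66  -0.385  0.115] z [ 0.  0. -1.] rel [1.03, -1.3, 3.88] [-0.47, 0.6, -0.13] deg 69
X [ 0.5  -0.16  0.29] z [ 0.41 -0.38 -0.83] rel [0.15, -1.29, -0.11] [-0.23, 0.3, -0.06] deg 35
```

Call:
{"fn": "servo_tool", "kwargs": {"motion": [[[1,0,-0.1,-0.1,0,0,0],[1,0,-0.2,-0.2,0,0,0],[1,0,-0.35,-0.3,-0.04,0.05,-0.01],[1,0,-0.5,-0.3,-0.08,0.1,-0.02],[1,0,-0.65,-0.3,-0.12,0.15,-0.03],[1,0,-0.8,-0.3,-0.16,0.2,-0.04],[1,0,-1,-0.3,-0.2,0.25,-0.05],[1,0,-1,-0.3,-0.23,0.3,-0.06]]]}}

```text
clock: 19.18
tool_pos: [0.5053, -0.1314, 0.2895]
tcp_rot: [0.217, 2.532, -0.608]
wrist_force: [-1.2, 0.6, -1.4]
opening: 0.0001
```

```bash
python3 log.py; python3 - <<'E'
from dn import *
rel([.53,-.30,.30],TD)
E
```

```text
[ 0.768  0.172 -1.115  2.222  1.147  0.871  0.283] [ 0.5053 -0.1314  0.2895] [ 0.217  2.532 -0.608] [-1.2  0.6 -1.4] 19.18
[[-0.85, 0.27, 0.45], [0.03, 0.89, -0.46], [-0.52, -0.38, -0.76]]
X [ 0.53 -0.3   0.3 ] z [ 0.  0. -1.] rel [-0.4, -1.83, 1.01] [-0.29, 0.34, -0.08] deg 41
```

Call:
{"fn": "servo_tool", "kwargs": {"motion": [[[1,0,-0.1,0,-0.04,0.04,-0.01],[1,-0.05,-0.2,0.1,-0.08,0.08,-0.02],[1,-0.1,-0.35,0.2,-0.11,0.13,-0.03],[1,-0.15,-0.5,0.25,-0.15,0.17,-0.04],[1,-0.2,-0.65,0.35,-0.19,0.22,-0.05],[1,-0.2,-0.8,0.4,-0.22,0.26,-0.06],[1,-0.2,-1,0.5,-0.26,0.3,-0.07],[1,-0.2,-1,0.5,-0.29,0.34,-0.08]]]}}

```text
clock: 19.85
tool_pos: [0.5144, -0.2246, 0.2979]
tcp_rot: [0.061, 3.136, 0.016]
wrist_force: [-0.8, -1.0, -0.3]
opening: -0.0001
```

```bash
python3 log.py; python3 - <<'E'
from dn import *
rel([.53,-.30,.30],TD);rel([.53,-.385,.25],TD)
E
```

```text
[ 1.077  0.534 -1.131  1.614  0.487  1.308  1.404] [ 0.5144 -0.2246  0.2979] [0.061 3.136 0.016] [-0.8 -1.  -0.3] 19.85
[[-1.0, 0.04, 0.01], [0.04, 1.0, 0.01], [-0.0, 0.01, -1.0]]
X [ 0.53 -0.3   0.3 ] z [ 0.  0. -1.] rel [-0.23, -0.93, -0.03] [0.01, 0.0, -0.0] deg 1
X [ 0.53  -0.385  0.25 ] z [ 0.  0. -1.] rel [-0.27, -2.0, 0.58] [0.01, 0.0, -0.0] deg 1
```

Call:
{"fn": "servo_tool", "kwargs": {"motion": [[[1,0,-0.2,0,0,0,0],[1,0,-0.4,0,0,0,0],[1,0,-0.6,0,0,0,0],[1,0,-0.8,0.1,0,0,0],[1,0,-1,0.3,0,0,0],[1,0,-1,0.5,0,0,0],[1,0,-1,0.6,0,0,0],[1,0,-1,0.6,0,0,0]]]}}

```text
clock: 20.52
tool_pos: [0.5105, -0.3032, 0.2477]
tcp_rot: [0.06, 3.138, 0.018]
wrist_force: [0.3, 0.9, 0.8]
opening: 0.0
```

Call:
{"fn": "servo_tool", "kwargs": {"motion": [[[1,0,-0.2,0,0,0,0],[1,0,-0.4,0.1,0,0,0],[1,0,-0.6,0.25,0,0,0],[1,0,-0.8,0.4,0,0,0],[1,0,-1,0.6,0,0,0],[1,0,-1,0.8,0,0,0],[1,0,-1,1,0,0,0],[1,0,-1,1,0,0,0]]]}}

```text
clock: 21.18
tool_pos: [0.506, -0.3826, 0.1627]
tcp_rot: [-0.061, -3.14, -0.022]
wrist_force: [-0.3, -0.2, -0.1]
opening: -0.0
```

```bash
python3 log.py; python3 - <<'E'
from dn import *
rel([.55,-.382,.115],TD);rel([.655,-.382,.115],TD)
a=imaging.grab_frame('side'); b=imaging.grab_frame('top')
z=lambda i,r,c:cv2.resize(i[r:r+80,c:c+80],(400,400),interpolation=2)
cv2.imwrite('pics/l.png',np.hstack([z(a,90,280),z(b,110,340)]))
E
```

```text
[ 1.164  0.774 -0.998  1.571  0.673  1.182  1.563] [ 0.506  -0.3826  0.1627] [-0.061 -3.14  -0.022] [-0.3 -0.2 -0.1] 21.18
[[-1.0, 0.04, -0.0], [0.04, 1.0, 0.01], [0.0, 0.01, -1.0]]
X [ 0.55  -0.382  0.115] z [ 0.  0. -1.] rel [-0.55, 0.02, 0.6] [0.01, -0.0, -0.0] deg 1
X [ 0.655 -0.382  0.115] z [ 0.  0. -1.] rel [-1.86, 0.07, 0.6] [0.01, -0.0, -0.0] deg 1
```

View pics/l.png

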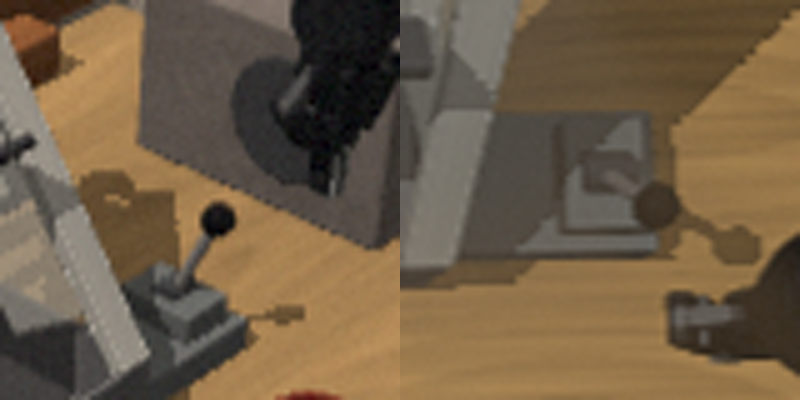

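```bash
python3 - <<'E'
from dn import *
X=g(robot.state()['tool_pos'])
for d in(0,.02,.05): print(d,proj('top',X+[0,0,d]),proj('side',X+[0,0,d]))
for yy in(-.36,-.37,-.378): print(proj('top',[.59,yy,.135]),proj('side',[.59,yy,.135]))
E
```

```text
0 [399.23030716 178.3478642 ] [342.99173068 133.70228865]
0.02 [402.12900016 177.40243305] [343.52992007 128.89108377]
0.05 [406.70612573 175.90956814] [344.35327527 121.53060692]
[384.91059864 150.94846934] [320.42714304 135.17193261]
[388.46150997 150.84233541] [322.11672043 134.1103165 ]
[391.30240993 150.75742315] [323.46034979 133.26607074]
```

Call:
{"fn": "servo_tool", "kwargs": {"motion": [[[1,0,0,0.2,0,0,0],[1,0,0,0.45,0,0,0],[1,0,0.02,0.7,0,0,0],[1,0,0.04,0.85,0,0,0],[1,-0.2,0.04,0.85,0,0,0],[1,-0.4,0.04,0.85,0,0,0],[1,-0.6,0.04,0.85,0,0,0],[1,-0.7,0.04,0.85,0,0,0]]]}}

```text
clock: 21.95
tool_pos: [0.5658, -0.3802, 0.0989]
tcp_rot: [0.059, 3.137, 0.019]
wrist_force: [0.1, 0.4, -0.2]
opening: -0.0001
```

Call:
{"fn": "servo_tool", "kwargs": {"motion": [[[1,-0.12,0,0,0,0,0],[1,-0.25,0,0,0,0,0],[1,-0.4,0,0,0,0,0],[1,-0.55,0,0,0,0,0],[1,-0.7,0,0,0,0,0],[1,-0.85,0,0,0,0,0],[1,-1,0,0,0,0,0],[1,-1,0,0,0,0,0]]]}}

```text
clock: 22.62
tool_pos: [0.6474, -0.3825, 0.0995]
tcp_rot: [0.057, 3.136, 0.02]
wrist_force: [-0.4, 0.7, -0.3]
opening: -0.0
```

```bash
cat > ck2.py <<'E'
from dn import *
imaging.grab_frame('side'); imaging.grab_frame('top')
P_=[best(c,'brake_tip') for c in('side','top')]; print(P_, np.round(tri(P_[0][0],P_[1][0]),3) if P_[0][0] is not None and P_[1][0] is not None else '')
for x_ in(.59,.625,.64,.66,.675):
    zz=.052+np.sqrt(max(.09**2-(x_-.625)**2,0)); print(x_,np.round(proj('side',[x_,-.379,zz]),1),np.round(proj('top',[x_,-.379,zz]),1))
E
python3 log.py; python3 ck2.py
```

```text
[ 0.909  0.986 -0.909  1.258  0.753  1.242  1.534] [ 0.6474 -0.3825  0.0995] [0.057 3.136 0.02 ] [-0.4  0.7 -0.3] 22.62
[[-1.0, 0.04, 0.01], [0.04, 1.0, 0.01], [-0.0, 0.01, -1.0]]
[([304.3, 127.2], 0.38), ([392.4, 124.5], 0.58)] [ 0.678 -0.384  0.122]
0.59 [323.6 133.2] [391.6 150.8]
0.625 [316.4 128.2] [391.7 138. ]
0.64 [313.3 127. ] [391.2 132.9]
0.66 [309.1 126.5] [389.9 126.5]
0.675 [306.  126.9] [388.6 122.1]
```

Call:
{"fn": "servo_tool", "kwargs": {"motion": [[[1,-0.03,0,0,0,0,0],[1,-0.06,0,0,0,0,0],[1,-0.09,0,0,0,0,0],[1,-0.12,0,0,0,0,0],[1,-0.14,0,0,0,0,0],[1,-0.14,0,0,0,0,0],[1,-0.14,0,0,0,0,0],[1,-0.14,0,0,0,0,0]]]}}

```text
clock: 23.48
tool_pos: [0.6513, -0.3848, 0.099]
tcp_rot: [-0.061, -3.134, -0.018]
wrist_force: [-37.3, 5.7, 17.2]
opening: 0.0002
```

```bash
python3 log.py; python3 ck2.py
```

```text
[ 0.895  0.996 -0.903  1.231  0.753  1.264  1.539] [ 0.6513 -0.3848  0.099 ] [-0.061 -3.134 -0.018] [-37.3   5.7  17.2] 23.48
[[-1.0, 0.04, -0.01], [0.04, 1.0, 0.01], [0.01, 0.01, -1.0]]
[([305.7, 124.6], 0.38), ([390.5, 122.0], 0.56)] [ 0.675 -0.379  0.137]
0.59 [323.6 133.2] [391.6 150.8]
0.625 [316.4 128.2] [391.7 138. ]
0.64 [313.3 127. ] [391.2 132.9]
0.66 [309.1 126.5] [389.9 126.5]
0.675 [306.  126.9] [388.6 122.1]
```

Call:
{"fn": "servo_tool", "kwargs": {"motion": [[[1,0.1,0,0,0,0,0],[1,0.25,0,0,0,0,0],[1,0.4,0,0,0,0,0],[1,0.6,0,0,0,0,0],[1,0.8,0,0,0,0,0],[1,1,0,-0.2,0,0,0],[1,1,0,-0.5,0,0,0],[1,1,0,-0.8,0,0,0]]]}}

```text
clock: 24.35
tool_pos: [0.5706, -0.3829, 0.1642]
tcp_rot: [-0.062, -3.133, -0.018]
wrist_force: [0.1, 0.7, 0.2]
opening: -0.0001
```

```bash
python3 log.py; python3 ck2.py | head -1; python3 chk.py | tail -3; python3 - <<'E'
from dn import *
for c in('side','top'):
    for r in trace(c,'sash_cap')[:1]:
        ys,xs=np.nonzero(r['pixels']); print(c,round(r['conf'],2),[(int(k),int(ys[xs==k].min()),int(ys[xs==k].max())) for k in np.unique(xs)[:8]])
    for q in('tumbler_tall','tumbler_short','jar','spare_wheel','brush'):
        print(c,q,[(np.round(r['point'],1).tolist(),round(r['conf'],2)) for r in spot_point(c,q)[:1]])
E
```

```text
[ 1.04   0.842 -0.965  1.409  0.689  1.261  1.552] [ 0.5706 -0.3829  0.1642] [-0.062 -3.133 -0.018] [0.1 0.7 0.2] 24.35
[[-1.0, 0.04, -0.01], [0.04, 1.0, 0.01], [0.01, 0.01, -1.0]]
[([307.2, 123.4], 0.39), ([391.9, 123.3], 0.5)] [ 0.669 -0.38   0.145]
lip_end [[([215.5, 150.0], 0.48)], [([287.0, 121.5], 0.73), ([229.0, 120.1], 0.71)]]
clip_tongue [[([213.2, 157.1], 0.62)], [([227.4, 119.3], 0.9), ([395.4, 238.3], 0.71)]]
[78, 100, 104, 102, 101, 101, 102, 102, 101, 103, 101, 101, 101, 101, 101, 103, 91, 90, 88, 90, 90, 91, 67, 58, 103]
side 0.49 [(195, 161, 163), (196, 159, 165), (197, 158, 165), (198, 157, 165), (199, 156, 165), (200, 155, 165), (201, 154, 165), (202, 154, 165)]
side tumbler_tall [([255.5, 242.4], 0.6)]
side tumbler_short [([342.0, 193.6], 0.61)]
side jar [([214.6, 250.2], 0.79)]
side spare_wheel [([298.6, 209.9], 0.74)]
side brush [([381.9, 182.9], 0.57)]
top 0.77 [(228, 122, 123), (229, 118, 124), (230, 116, 125), (231, 116, 125), (232, 115, 125), (233, 115, 125), (234, 115, 125), (235, 115, 125)]
top tumbler_tall [([226.8, 196.3], 0.63)]
top tumbler_short [([345.8, 211.9], 0.85)]
top jar [([187.8, 175.1], 0.66)]
top spare_wheel [([289.9, 198.6], 0.85)]
top brush [([395.0, 239.5], 0.81)]
```

```bash
python3 - <<'E'
from dn import *
acc={}
for k in range(5):
    for c in('side','top'):
        imaging.grab_frame(c)
        for q in('lip_end','clip_tongue'):
            for r in spot_point(c,q):
                if 205<r['point'][0]<240 and 110<r['point'][1]<170: acc.setdefault((c,q),[]).append(r['point']); break
m={k:np.mean(v,0) for k,v in acc.items()}
for k,v in acc.items(): print(k,len(v),np.round(m[k],1),np.round(np.std(v,0),1))
l=tri(m['side','lip_end'],m['top','lip_end']);t=tri(m['side','clip_tongue'],m['top','clip_tongue'])
print(l,t,'tongue->lip in lip axes',np.round(LA.T@(l-t),4))
l0=LE+.1171*z; 
E
```

```text
('side', 'lip_end') 5 [217.8 151.5] [1.3 1.2]
('side', 'clip_tongue') 5 [213.9 155.6] [1.3 0.6]
('top', 'lip_end') 5 [229.1 121.8] [1.7 1.2]
('top', 'clip_tongue') 5 [226.1 119.5] [0.9 1.1]
[0.6576524  0.07093086 0.24541297] [0.66842654 0.07949769 0.22912203] tongue->lip in lip axes [-0.0179 -0.009   0.0073]
```

```bash
python3 -c "
from h import *
s=robot.state(); print(s['clock'],s['wrist_force']); print(robot.hand_in())"
```

```text
26.95 [ 0.23348997 -0.29017487 -0.02777263]
the job is handed in; nothing more can be done
None
```

I pushed the window up from under its lip until it was level with the clip's tongue, as best I could measure. Then I backed out, pushed the brake lever over to its stop, withdrew and handed in at about 27 s.

**First try at the lip:** The shut fingers passed in front of the lip's free edge without touching it. I backed out, turned the gripper and went about 10 mm further under. That time the wrist showed about 4 N along the slope while the window rose.

**Window height:** The last checks disagree by a few millimetres:

| Check | Lip relative to tongue |
|---|---|
| Last averaged network measurement, both cameras | about 7 mm high |
| My fit to the earlier measurements, allowing for the final pushes | 1 to 4 mm high |
| My reading of lip and tongue edges in the top view | about 3 mm low |

My best estimate is about 2 mm high. That is inside the 8 mm limit, but the 7 mm figure leaves little margin. The last lip reading after the brake push showed no clear shift.

**Brake:** The ball moved from x ≈ 0.59 m to 0.67 m, which is where full travel should end. The push met a hard stop of 37 N on x, about 41 N in all on the fingers. The lever stayed over after I withdrew.

**Other things on the bench:** The last look found both tumblers, the wheel and the brush within a few pixels of their first positions. The wooden block was not rechecked. The jar had no good first fix to compare against. The wrist force was near zero at hand-in, so the robot was touching nothing.

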